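Set up the tasting corner of an olive stall

TASK

Set up the tasting corner: build the tasting set squarely in the pocket of the steel stand, first the white dish, then the blue tier on it, then the lid, each fully seated. Take every price slate out of the rack and lean it, standing on the counter, against the customers' side of the backboard, centred behind the olive tub of its own colour, parallel to the board and sloping back steadily at about 15 degrees. Leave the bottle, the jar and the tin as they are.

Things in the scene. Friction and masses are not known exactly. Their poses are not given: they have to be found in the camera images.
- backboard: (All sizes here in mm.) Fixed upright dark wooden board on the counter, 95 high, 410 long (its y), 18 thick (its x). Origin: centre of its underside, on the counter. Its +x face, 9 from the origin, looks away from the robot towards the customers and the tubs; slates lean against that face, touching its top edge.
- rack: Fixed light wooden block, 190 (its x) x 90 (its y), 50 high, with four slots across it (along its y), 13 wide, open at both ends and the top, 45 apart at x = -67.5, -22.5, 22.5, 67.5; slot floor 8 above the counter. Origin: centre of its underside. Each slate starts standing upright in one slot.
- stand: Fixed square steel tasting stand, 88 x 88, 20 high, with a square pocket 64 x 64 in its top; pocket floor 8 above the counter, rim at 20. Origin: centre of its underside; the pocket is centred on it, sides along its x and y.
- dish: Loose white ceramic square dish, open on top, 60 x 60 outside, 50 x 50 inside, 45 high, walls and floor 5, 0.2 kg; it fits the stand's pocket with 2 play on each side. Origin: centre of its underside, sides along x and y.
- tier: Loose blue ceramic square dish, open on top: a foot 46 x 46, 5 high, under a body 60 x 60 (50 x 50 inside), 30 high; 35 high in all, 0.17 kg. The foot drops inside the rim of the white dish, its body then resting on that rim. Origin: centre of the foot's underside (so 40 above the white dish's origin when seated).
- lid: Loose wooden square lid: a plug 46 x 46, 5 high, under a plate 60 x 60 x 8, with a dark knob 16 x 16, 24 high, in the middle; 37 high in all, 0.09 kg. The plug drops inside the rim of the blue tier. Origin: centre of the plug's underside (30 above the tier's origin when seated).
- oil_bottle: Bystander: green oil bottle, 52 diameter, 165 high. Origin: centre of its underside.
- olive_jar: Bystander: amber jar with red cap, 72 diameter, 100 high. Origin: centre of its underside.
- tin: Bystander: steel tin, 72 diameter, 90 high. Origin: centre of its underside.
- tub_red: Fixed red plastic tub of olives, 100 (x) x 84 (y), 40 high, one of four in a row 100 apart along the backboard, its centre 135 from the backboard's centre plane on the customers' side, axes parallel to the backboard's. Origin: centre of its underside.
- slate_red: Loose blank price slate in a wooden frame with a red top band (may be absent): 150 tall (its z), 64 wide (its y), 9 thick (its x), 0.11 kg, the same front and back. Origin: centre of its bottom edge face, z up along the slate.
- tub_green: Fixed green plastic tub of olives, 100 (x) x 84 (y), 40 high, one of four in a row 100 apart along the backboard, its centre 135 from the backboard's centre plane on the customers' side, axes parallel to the backboard's. Origin: centre of its underside.
- slate_green: Loose blank price slate in a wooden frame with a green top band (may be absent): 150 tall (its z), 64 wide (its y), 9 thick (its x), 0.11 kg, the same front and back. Origin: centre of its bottom edge face, z up along the slate.
- tub_yellow: Fixed yellow plastic tub of olives, 100 (x) x 84 (y), 40 high, one of four in a row 100 apart along the backboard, its centre 135 from the backboard's centre plane on the customers' side, axes parallel to the backboard's. Origin: centre of its underside.
- slate_yellow: Loose blank price slate in a wooden frame with a yellow top band (may be absent): 150 tall (its z), 64 wide (its y), 9 thick (its x), 0.11 kg, the same front and back. Origin: centre of its bottom edge face, z up along the slate.
- tub_blue: Fixed blue plastic tub of olives, 100 (x) x 84 (y), 40 high, one of four in a row 100 apart along the backboard, its centre 135 from the backboard's centre plane on the customers' side, axes parallel to the backboard's. Origin: centre of its underside.
- slate_blue: Loose blank price slate in a wooden frame with a blue top band (may be absent): 150 tall (its z), 64 wide (its y), 9 thick (its x), 0.11 kg, the same front and back. Origin: centre of its bottom edge face, z up along the slate.
Mind the look-alikes: they are no part of the job. Leave any turquoise look-alike of the tub_green alone. What is meant by the tub_blue is not pink, and is the larger of those in its own colour.

How it is judged:
By the outcome, as a careful person would: the job done as asked, in the order asked, and still so for the second after the job is handed in, with the robot touching nothing.
Of slate_red, slate_green, slate_yellow, slate_blue only 3 to 4 are there at a start; the rules pass over those that are not, and their reading is None.
At some moment in a run one of dish, tier, lid may be knocked a few centimetres aside while the robot is not near it.
It also fails if it takes over 210 s, if anything falls off the work surface, if the arm or the gripper's body presses on something with over 40 N, if the wrist force passes 120 N, or if a joint passes its speed limit or range.

ROBOT

A 7-joint arm with a two-finger parallel gripper is mounted at the origin on the work surface. World frame = base frame: x ahead of the robot, y to its left, z up, the work surface at z = 0. Lengths are in mm, angles in rad, forces in N, time in s.
With the tool pointing down it reaches from about 425 to 825 mm from the base axis. Payload 3.6 kg.
Tool frame: the origin (TCP) lies midway between the tips of the shut fingers; the grasp point (between the pads) lies 19 mm behind it; x points along the fingers, y is the direction in which the jaws open and shut, and the axes are right-handed (so a half turn about x gives the same grasp; the last joint's range is limited). The gripper opens to 93 mm and grips with 3 to 60 N. Pads are 15 mm wide; open, the fingers measure 128 mm over their backs; the gripper's body (75 mm by 188 mm) begins 65 mm behind the grasp point.
Start: joints at [-0.026, 0.615, -0.013, 1.423, 0.008, 1.103, -0.04], TCP at [649.971, 0.024, 218.64] pointing down, gripper open.
Joint ranges: [-3.12, 3.12], [-0.3, 2.06], [-1.34, 1.32], [0.26, 2.42], [-1.36, 4.5], [0.01, 1.98], [-2.84, 2.84]. Speed limits (rad/s): [2.79, 2.79, 3.14, 3.14, 3.14, 3.14, 3.14].

INTERFACE

Orientations are given as a rotation vector (axis times angle).
In Python, from rig import state, get_image, job_done, spot_in, masks_of, landmark_of gives the robot as it stands. The module is installed in compiled form; this text tells all that it offers.
- The arm moves only by the tool arm_command, never from a script. Its argument "increments" is a list of rows, each a list of 6 numbers: the shift along the tool's x, y, z each as a share of 20 cm, from -1 to 1, then the turn, a rotation vector about the tool's x, y, z each as a share of 180 degrees, from -1 to 1. A call has 1 to 8 rows; each row is the pose to reach, as a shift and turn from the pose measured when the call began, along the tool's axes at that moment, turning the shorter way round; what a row does not reach only later rows make up. A row lasts 1/10 s, in which the tool goes at most 50 mm and 8.59 degrees, less where a joint would pass 70% of its speed; a pose out of reach is approached as far as the arm can. A call with a number of a shift or a turn outside -1 to 1 is refused whole. A call with a gripper value outside its range is refused whole. "fingers" is the opening, from -1 (shut) to 1 (fully open), set as the call begins (left out, the last holds). The fingers move at their own pace and stop on an object; "squeeze" is the grip in N (left out, the last holds). Time passes only in rows, so rows that repeat a pose let the fingers close. It gives the time, the measured TCP pose, the force and the opening at its end, in the units of the state.
- state(): the state, without advancing time (a new reading comes with each control period).
- get_image(name): name is "scene" or "side" or "wrist"; returns a dict with "color" (480x640x3 uint8, red, green, blue), "range_z" (480x640 float32, mm along the optical axis (not along the pixel's ray), 0 where there is no reading), "fx", "fy", "cx", "cy" (pixels), "distortion" ([k1, k2, p1, p2, k3] as OpenCV has them; the pictures are not rectified), "view" (4x4, takes a point from world to camera coordinates); the wrist camera has in their place "hand_eye" (4x4, takes a point from camera to tool coordinates, whose origin is the TCP and whose axes are the tool frame's). Camera axes: x right, y down, z forward; pixel columns grow to the right and rows downward; lengths in mm; the calibration is good to about 2 mm. A picture is of the moment at which its call begins: read the wrist's pose just before it.
- job_done(): hands the job in, once; it reports no verdict.
Trained networks look in a picture, given as the dict that the camera call returned (one of the last four; its "shot" number tells which), for a name from the list of things; names that differ only in an ending like _2 or _b are one class to them, and where a whole thing is asked for, a point or a joint stands for the part that bears it (a point fixed in the world has none). Each returns a list of dicts, best first, with "p" (0 to 1); they miss things now and then, are a little off and sometimes report something else, mostly with a low value. They report only what shows in the picture. A call takes as long as a camera call. They do not tell look-alikes from the thing itself.
- spot_in(picture, target): "location" ([column, row] in pixels, amid what is visible of it).
- masks_of(picture, target): "pixels" (480x640 bool, what is visible of it) and "location" ([column, row] in pixels, amid what is visible of it).
- landmark_of(picture, target): "location" ([column, row] in pixels: a listed point, or the origin of a listed thing).
The state is a dict: "time_s": time; "joint_pos": joint angles; "qd": joint speeds; "tau": joint torques, N m; "eef_pos": TCP position; "ee_rot": TCP orientation; "wrist_force": force on the tool from outside, world axes, zero at the start; "ft_torque": the same for the moment, N m; "gripper_width": opening from 0.0 (shut) to 1.0 (fully open).
Only numpy, scipy, OpenCV 4.12 (cv2) and the standard library are available. Lean on these libraries where they do the work, as an engineer would, in place of code of your own. Each camera call takes 0.05 s, during which the arm holds its last target. There are 200 camera calls.

## Working session

There is one attempt and no reset: what is moved stays moved. The work goes in short steps, Python scripts to look and compute and a tool call to move; the robot and the scene stay as the last step left them, time stands still between calls to the robot, and variables do not carry over. Pictures are saved under pics/ and viewed, about 12 in all and at most 16, crops included, and the job is handed in when it is done.

Besides the shell and the picture viewer there is one more tool, called after "Emit:" by a JSON object that holds its "fn" and its "kwargs". arm_command: Moves the arm, as the interface text tells. Its arguments: {"type":"object","properties":{"increments":{"type":"array","items":{"type":"array","items":{"type":"number"}}},"fingers":{"type":"number"},"squeeze":{"type":"number"}},"required":["increments"]}

```bash
mkdir -p pics; cat > h.py <<'E'
import numpy as np, cv2
from rig import *
from scipy.spatial.transform import Rotation as R
def TW(s):
    T=np.eye(4); T[:3,:3]=R.from_rotvec(s['ee_rot']).as_matrix(); T[:3,3]=s['eef_pos']; return T
def cam2world(im,s=None):
    return np.linalg.inv(np.array(im['view'])) if 'view' in im else TW(s)@np.array(im['hand_eye'])
def KD(im): return np.array([[im['fx'],0,im['cx']],[0,im['fy'],im['cy']],[0,0,1]]),np.array(im['distortion'])
def cloud(im,s=None):
    K,D=KD(im); v,u=np.mgrid[:480,:640]
    p=cv2.undistortPoints(np.stack([u,v],-1).reshape(-1,1,2).astype(np.float64),K,D).reshape(480,640,2)
    z=im['range_z'].astype(float); P=np.stack([p[...,0]*z,p[...,1]*z,z],-1)
    T=cam2world(im,s); W=P@T[:3,:3].T+T[:3,3]; W[z<=0]=np.nan; return W
def save(im,n,crop=None,sc=1):
    c=cv2.cvtColor(im['color'],cv2.COLOR_RGB2BGR)
    if crop: c=c[crop[1]:crop[3],crop[0]:crop[2]]
    cv2.imwrite('pics/'+n+'.png',cv2.resize(c,None,fx=sc,fy=sc,interpolation=cv2.INTER_CUBIC))
def rect(W,m,zlo,zhi):
    p=W[m]; p=p[np.isfinite(p[:,0])&(p[:,2]>zlo)&(p[:,2]<zhi)]
    if len(p)<10: return None
    return p
E
cat > a.py <<'E'
from h import *
for n in ['scene','side']:
    im=get_image(n); save(im,n+'0'); W=cloud(im); np.save(n+'W.npy',W)
    print(n,np.linalg.inv(im['view'])[:3,3].round())
    for t in 'backboard rack stand dish tier lid oil_bottle olive_jar tin tub_red tub_green tub_yellow tub_blue slate_red slate_green slate_yellow slate_blue'.split():
        for r in masks_of(im,t)[:3]:
            if r['p']<.3: continue
            p=W[r['pixels']]; p=p[np.isfinite(p[:,0])]
            if len(p)<5: continue
            print(t,round(r['p'],2),np.round(r['location']),len(p),'med',np.median(p,0).round(),'lo',np.percentile(p,3,0).round(),'hi',np.percentile(p,97,0).round())
print(state()['time_s'])
E
python3 a.py
```

```text
scene [1494.   71.  813.]
backboard 0.87 [356. 202.] 6244 med [472.  38.  54.] lo [ 459. -160.    5.] hi [486. 220.  96.]
rack 0.72 [487. 249.] 1725 med [585. 325.  38.] lo [416. 306.   0.] hi [594. 391.  52.]
stand 0.66 [226. 204.] 1097 med [ 462. -266.   13.] lo [ 419. -309.    3.] hi [ 507. -221.   22.]
dish 0.94 [212. 238.] 1009 med [ 593. -269.   28.] lo [ 554. -298.    2.] hi [ 616. -239.   46.]
tier 0.57 [157. 234.] 858 med [ 582. -393.   22.] lo [ 553. -422.    6.] hi [ 615. -360.   36.]
lid 0.7 [176. 204.] 441 med [ 465. -393.   13.] lo [ 432. -427.    6.] hi [ 489. -369.   38.]
oil_bottle 0.86 [447. 292.] 1780 med [768. 219.  88.] lo [747. 197.   7.] hi [777. 245. 165.]
olive_jar 0.86 [324. 297.] 2033 med [790.   4.  74.] lo [744. -28.   9.] hi [802.  35. 102.]
tin 0.82 [231. 285.] 1966 med [ 771. -173.   70.] lo [ 717. -209.    1.] hi [ 785. -144.   92.]
tub_red 0.85 [420. 251.] 1834 med [607. 187.  35.] lo [542. 147.   4.] hi [643. 227.  42.]
tub_green 0.85 [279. 251.] 1850 med [ 629. -109.   34.] lo [ 560. -150.    3.] hi [661. -68.  41.]
tub_green 0.84 [284. 170.] 964 m
[... 3261 characters left out ...]
] lo [543.  44.   2.] hi [642. 133.  42.]
tub_blue 0.62 [212. 270.] 825 med [733. 124.  24.] lo [701.  88.   5.] hi [773. 147.  29.]
tub_blue 0.58 [399. 335.] 2883 med [313. 163.  35.] lo [264. 102.   2.] hi [363. 191.  43.]
slate_red 0.59 [282. 350.] 1849 med [424. 359. 110.] lo [422. 321.  50.] hi [432. 383. 160.]
slate_green 0.86 [230. 333.] 1770 med [515. 366. 116.] lo [512. 330.  52.] hi [521. 390. 160.]
slate_green 0.69 [261. 298.] 1085 med [581. 171.  37.] lo [538. 147.   9.] hi [637. 220.  43.]
slate_yellow 0.8 [258. 343.] 1866 med [469. 363. 114.] lo [467. 327.  51.] hi [477. 387. 160.]
slate_blue 0.95 [204. 324.] 1553 med [559. 366. 119.] lo [557. 327.  50.] hi [566. 386. 160.]
1.8
```

View pics/scene0.png

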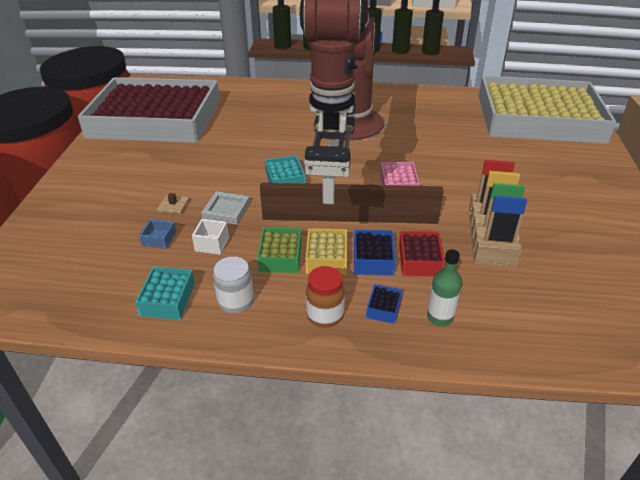

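View pics/side0.png

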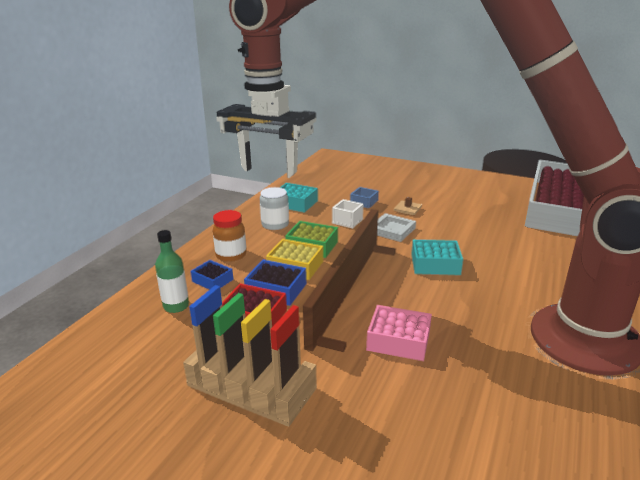

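The four-in-a-row tubs behind the board are the meant ones: green (279,250), yellow (327,250), blue (375,252) and red (420,252). The look-alikes are turquoise at (285,170) and (165,292), pink at (400,173), and the small blue tub at (384,303). All four slates are in the rack, in the order red, yellow, green, blue by increasing x. Next I fit poses.

```bash
cat > b.py <<'E'
from h import *
A={n:np.load(n+'W.npy').reshape(-1,3) for n in('scene','side')}
box={'board':(440,500,-180,245,85,105),'stand':(405,520,-325,-210,14,26),'dish':(540,630,-310,-225,36,50),'tier':(535,630,-430,-345,28,40),'lidplate':(415,505,-440,-350,7,18),'knob':(415,505,-440,-350,28,42),
'rack':(380,620,290,410,44,55),'red':(405,447,300,400,140,165),'yel':(450,495,300,400,140,165),'gre':(495,540,300,400,140,165),'blu':(540,585,300,400,140,165),
'tgreen':(540,675,-162,-59,25,45),'tyel':(540,670,-59,39,25,45),'tblue':(535,665,41,138,25,45),'tred':(530,655,139,240,25,45)}
for k,(a,b,c,d,e,f) in box.items():
    for n,p in A.items():
        q=p[(p[:,0]>a)&(p[:,0]<b)&(p[:,1]>c)&(p[:,1]<d)&(p[:,2]>e)&(p[:,2]<f)]
        if len(q)<8: print(k,n,len(q)); continue
        (x,y),(w,h),an=cv2.minAreaRect(q[:,:2].astype(np.float32))
        print(k,n,len(q),'c',round(x,1),round(y,1),'wh',round(w,1),round(h,1),'ang',round(an,1),'z',np.percentile(q[:,2],[50,97]).round(1))
s=state(); print(s['eef_pos'],TW(s)[:3,:3].round(3),s['gripper_width'],s['wrist_force'],get_image('wrist')['hand_eye'])
E
python3 b.py
```

```text
board scene 1371 c 466.7 30.0 wh 25.8 408.2 ang 3.9 z [93.8 97.3]
board side 1276 c 463.0 30.7 wh 19.3 411.5 ang 3.6 z [95.3 97.3]
stand scene 544 c 459.3 -265.9 wh 91.5 95.4 ang 82.2 z [19.3 22.7]
stand side 375 c 458.6 -264.0 wh 94.4 89.3 ang 82.5 z [20.1 22.7]
dish scene 350 c 582.7 -269.3 wh 62.2 67.5 ang 85.4 z [42.5 46.9]
dish side 250 c 581.1 -269.4 wh 66.8 62.0 ang 84.5 z [42.6 47.4]
tier scene 298 c 583.9 -392.0 wh 64.0 64.6 ang 85.4 z [33.3 37. ]
tier side 182 c 580.3 -389.2 wh 66.5 64.1 ang 82.6 z [33.6 37.7]
lidplate scene 343 c 459.6 -397.8 wh 59.9 64.8 ang 86.1 z [12.9 16.4]
lidplate side 237 c 458.4 -394.4 wh 66.5 62.6 ang 86.7 z [13.7 16.5]
knob scene 50 c 459.4 -396.0 wh 16.8 18.0 ang 86.8 z [36.  39.5]
knob side 38 c 457.8 -395.1 wh 16.4 19.2 ang 10.1 z [36. 40.]
rack scene 820 c 500.1 352.2 wh 89.0 196.1 ang 88.3 z [49.9 53.8]
rack side 2569 c 495.3 353.6 wh 92.5 192.8 ang 88.0 z [51.  53.8]
red scene 272 c 430.1 350.3 wh 65.2 16.4 ang 88.7 z [151.7 159.4]
red side 496 c 427.6 351.5 wh 69.1 11.1 ang 88.5 z [155.1 160.7]
yel scene 285 c 475.1 353.5 wh 64.9 15.7 ang 
[... 592 characters left out ...]
ng 4.4 z [37.2 41.9]
tblue scene 1469 c 597.2 89.1 wh 106.5 84.4 ang 3.7 z [36.2 41.9]
tblue side 1412 c 595.3 89.1 wh 104.0 88.8 ang 2.9 z [36.8 41.8]
tred scene 1463 c 590.5 188.7 wh 108.6 84.1 ang 3.7 z [36.4 41.7]
tred side 944 c 589.1 187.7 wh 103.3 86.8 ang 3.2 z [38.1 42.9]
[6.49967110e+02 1.05898395e-02 2.18642493e+02] [[-0.  1.  0.]
 [ 0.  0. -1.]
 [-1. -0. -0.]] 0.9986710369701899 [ 0.32196835 -0.72864912 -0.35183499] [[ 5.09264393e-04 -2.86903800e-01  9.57959263e-01 -1.65619719e+02]
 [ 9.99999437e-01  1.03812772e-03 -2.20699697e-04 -2.95718818e-01]
 [-9.31164480e-04  9.57958836e-01  2.86904167e-01 -7.90825169e+01]
 [ 0.00000000e+00  0.00000000e+00  0.00000000e+00  1.00000000e+00]]
```

```bash
cat >> h.py <<'E'
R0=np.array([[0,1.,0],[0,0,-1],[-1,0,0]])
def pose(x,y,z,yaw=0,tilt=0):   # tilt>0: held thing's top leans to -x (of yawed frame)
    return np.array([x,y,z],float),R.from_euler('z',yaw,degrees=True).as_matrix()@R.from_euler('y',-tilt,degrees=True).as_matrix()@R0
def inc(frm,to):
    d=frm[1].T@(to[0]-frm[0])/200; r=R.from_matrix(frm[1].T@to[1]).as_rotvec()/np.pi
    return [round(float(v),4)+0.0 for v in np.r_[d,r]]
def cur():
    s=state(); return np.array(s['eef_pos']),R.from_rotvec(s['ee_rot']).as_matrix()
def chain(*wps):  # one increment per waypoint from the previous one (separate calls), and all relative to now
    p=cur(); f=p
    for w in wps: print('step',inc(f,w),' fromnow',inc(p,w),'dist',np.linalg.norm(w[0]-f[0]).round()); f=w
E
python3 -c "
from h import *
chain(pose(600,-150,235),pose(545,-290,250))"
```

```text
step [-0.0818, -0.2499, 0.7501, 0.0, 0.0, 0.0]  fromnow [-0.0818, -0.2499, 0.7501, 0.0, 0.0, 0.0] dist 159.0
step [-0.075, -0.275, 0.7, 0.0, 0.0, 0.0]  fromnow [-0.1568, -0.5249, 1.45, 0.0, 0.0, 0.0] dist 151.0
```

Emit:
{"fn": "arm_command", "kwargs": {"increments": [[-0.02,-0.06,0.19,0,0,0],[-0.04,-0.12,0.38,0,0,0],[-0.06,-0.18,0.56,0,0,0],[-0.08,-0.25,0.75,0,0,0],[-0.08,-0.25,0.75,0,0,0]]}}

```text
time_s: 2.35
eef_pos: [597.4, -159.4, 235.6]
ee_rot: [1.213, 1.199, -1.222]
wrist_force: [-0.1, -0.5, 0.1]
gripper_width: 1.002
```

Emit:
{"fn": "arm_command", "kwargs": {"increments": [[-0.02,-0.07,0.2,0,0,0],[-0.04,-0.15,0.4,0,0,0],[-0.06,-0.22,0.6,0,0,0],[-0.08,-0.28,0.7,0,0,0],[-0.08,-0.28,0.7,0,0,0],[-0.08,-0.28,0.7,0,0,0]]}}

```text
time_s: 2.95
eef_pos: [540.3, -297.5, 252.5]
ee_rot: [1.214, 1.199, -1.22]
wrist_force: [0.3, 0.3, -0.3]
gripper_width: 0.998
```

```bash
cat > w.py <<'E'
from h import *
import sys
s=state(); im=get_image('wrist'); save(im,sys.argv[1]); W=cloud(im,s); np.save('wristW.npy',W); np.save('wristC.npy',im['color'])
print(s['time_s'],np.round(s['eef_pos'],1),R.from_rotvec(s['ee_rot']).as_euler('zyx',degrees=True).round(1))
for t in sys.argv[2:]:
    for r in masks_of(im,t)[:2]:
        if r['p']<.3: continue
        p=W[r['pixels']]; p=p[np.isfinite(p[:,0])]
        zt=np.percentile(p[:,2],97); q=p[p[:,2]>zt-7]; 
        f=lambda q:[np.round(v,1) for v in cv2.minAreaRect(q[:,:2].astype(np.float32))]
        print(t,round(r['p'],2),np.round(r['location']),len(p),'ztop',zt.round(1),'top',f(q),'all',f(p))
E
python3 w.py wr1 stand dish tier lid
```

```text
2.95 [ 540.3 -297.5  252.5] [-90.   -0.7  89.7]
stand 0.6 [230. 161.] 8766 ztop 20.8 top [array([ 458.6, -268.1]), array([88.4, 88.7]), np.float64(81.7)] all [array([ 457.1, -267.7]), array([89.3, 93.9]), np.float64(80.2)]
dish 0.92 [360. 166.] 4746 ztop 45.5 top [array([ 582.3, -271.7]), array([60.5, 60.2]), np.float64(85.0)] all [array([ 582.3, -271.7]), array([60.5, 60.2]), np.float64(85.0)]
dish 0.35 [357. 281.] 3991 ztop 35.5 top [array([ 582. , -393.8]), array([61.1, 60.4]), np.float64(85.6)] all [array([ 581. , -403.5]), array([80.4, 60.6]), np.float64(84.7)]
tier 0.92 [357. 281.] 3925 ztop 35.5 top [array([ 582. , -393.9]), array([61.2, 60.3]), np.float64(85.2)] all [array([ 585.7, -394. ]), array([61.1, 67.8]), np.float64(85.6)]
lid 0.73 [237. 287.] 3030 ztop 36.8 top [array([ 457.3, -399.7]), array([16.2, 15.9]), np.float64(87.7)] all [array([ 455. , -402.8]), array([67.4, 64.3]), np.float64(86.7)]
```

View pics/wr1.png

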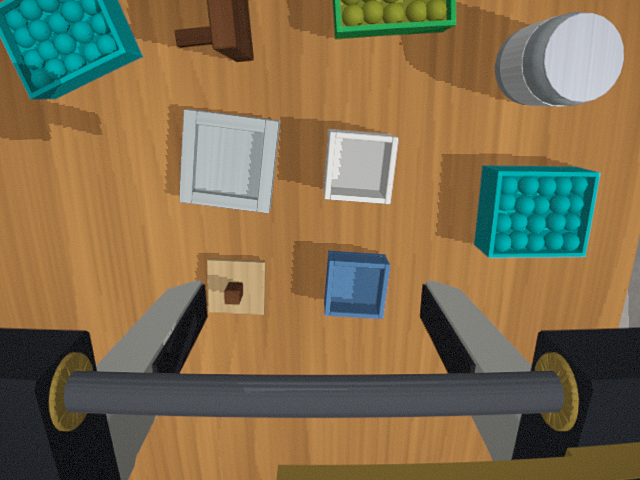

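```bash
python3 -c "
from h import *
chain(pose(582.3,-271.7,90,-5),pose(582.3,-271.7,17,-5),pose(582.3,-271.7,110,-5),pose(458.6,-268.1,110,-8.1),pose(458.6,-268.1,40,-8.1))"
```

```text
step [0.8108, 0.2072, -0.1307, 0.0249, 0.0019, 0.0001]  fromnow [0.8108, 0.2072, -0.1307, 0.0249, 0.0019, 0.0001] dist 169.0
step [0.365, 0.0, 0.0, 0.0, 0.0, 0.0]  fromnow [1.1758, 0.2074, -0.1329, 0.0249, 0.0019, 0.0001] dist 73.0
step [-0.465, 0.0, 0.0, 0.0, 0.0, 0.0]  fromnow [0.7108, 0.2071, -0.1302, 0.0249, 0.0019, 0.0001] dist 93.0
step [0.0, -0.6177, 0.036, 0.0172, 0.0, 0.0]  fromnow [0.711, -0.4115, -0.1426, 0.0422, 0.0019, 0.0] dist 124.0
step [0.35, 0.0, 0.0, 0.0, 0.0, 0.0]  fromnow [1.061, -0.4113, -0.1447, 0.0422, 0.0019, 0.0] dist 70.0
```

The close view shows the stand at (230,161), the dish at (360,166), the tier at (357,284) and the lid at (237,287), all clear of each other. Next I go for the dish.

Emit:
{"fn": "arm_command", "kwargs": {"increments": [[0.2,0.05,-0.03,0.006,0.0005,0],[0.4,0.1,-0.065,0.0125,0.001,0],[0.6,0.15,-0.1,0.019,0.0015,0],[0.811,0.207,-0.131,0.025,0.002,0],[0.811,0.207,-0.131,0.025,0.002,0],[0.811,0.207,-0.131,0.025,0.002,0],[0.811,0.207,-0.131,0.025,0.002,0]]}}

```text
time_s: 3.9
eef_pos: [583.5, -272.9, 92.6]
ee_rot: [1.274, 1.162, -1.272]
wrist_force: [0.4, -0.3, 0.3]
gripper_width: 1.001
```

```bash
python3 w.py wr2 stand dish; python3 -c "
from h import *
chain(pose(582.3,-271.7,17,-5))"
```

```text
3.9 [ 583.5 -272.9   92.6] [-89.8  -5.   89.9]
stand 0.68 [112. 244.] 19232 ztop 20.6 top [array([ 459., -268.]), array([88.6, 88.9]), np.float64(81.7)] all [array([ 452.3, -272.6]), array([ 99.8, 101.7]), np.float64(82.5)]
dish 0.57 [311. 245.] 13352 ztop 45.3 top [array([ 582.2, -271.8]), array([60.5, 60.2]), np.float64(84.9)] all [array([ 581.1, -283.2]), array([84.3, 73. ]), np.float64(86.0)]
step [0.3781, -0.0063, -0.0063, -0.0004, 0.0005, -0.0012]  fromnow [0.3781, -0.0063, -0.0063, -0.0004, 0.0005, -0.0012] dist 76.0
```

Emit:
{"fn": "arm_command", "kwargs": {"increments": [[0.12,-0.006,-0.006,0,0,0],[0.24,-0.006,-0.006,0,0,0],[0.378,-0.006,-0.006,0,0,-0.001],[0.378,-0.006,-0.006,0,0,-0.001],[0.378,-0.006,-0.006,0,0,-0.001]]}}

```text
time_s: 4.55
eef_pos: [582.7, -272.3, 18.1]
ee_rot: [1.274, 1.163, -1.274]
wrist_force: [0.9, -0.4, -0.6]
gripper_width: 1.002
```

Emit:
{"fn": "arm_command", "kwargs": {"increments": [[0,0,0,0,0,0],[0,0,0,0,0,0],[0,0,0,0,0,0],[0,0,0,0,0,0],[0,0,0,0,0,0],[0,0,0,0,0,0]], "fingers": -0.2, "squeeze": 15}}

```text
time_s: 5.15
eef_pos: [582.8, -272.3, 18.6]
ee_rot: [1.274, 1.163, -1.274]
wrist_force: [-0.5, 0.2, 2.1]
gripper_width: 0.646
```

Emit:
{"fn": "arm_command", "kwargs": {"increments": [[-0.1,0,0,0,0,0],[-0.25,0,0,0,0,0],[-0.4,0,0,0,0,0],[-0.465,0,0,0,0,0],[-0.465,0,0,0,0,0],[-0.465,0,0,0,0,0]]}}

```text
time_s: 5.75
eef_pos: [581.6, -271.7, 110.1]
ee_rot: [1.273, 1.166, -1.275]
wrist_force: [-0.6, 0.1, -3.3]
gripper_width: 0.646
```

```bash
python3 w.py wr3 stand dish; python3 -c "
from h import *
chain(pose(459,-268,110,-8.2))"
```

```text
5.75 [ 581.6 -271.7  110.1] [-90.   -5.1  89.9]
stand 0.67 [130. 240.] 18181 ztop 20.6 top [array([ 459. , -268.1]), array([88.6, 89.3]), np.float64(81.8)] all [array([ 453.8, -272. ]), array([98.6, 98.6]), np.float64(82.3)]
dish 0.56 [311. 296.] 24427 ztop 136.7 top [array([ 581.6, -268.1]), array([55.2, 60.4]), np.float64(85.4)] all [array([ 581.6, -269. ]), array([57.1, 60.5]), np.float64(85.2)]
step [-0.0015, -0.611, 0.0365, 0.0173, 0.0003, 0.0006]  fromnow [-0.0015, -0.611, 0.0365, 0.0173, 0.0003, 0.0006] dist 122.0
```

Emit:
{"fn": "arm_command", "kwargs": {"increments": [[0,-0.1,0.006,0.003,0,0],[0,-0.25,0.015,0.007,0,0],[0,-0.4,0.024,0.011,0,0],[0,-0.55,0.033,0.015,0,0],[0,-0.611,0.039,0.0173,0,0],[0,-0.611,0.039,0.0173,0,0.0006],[0,-0.611,0.039,0.0173,0,0.0006],[0,-0.611,0.039,0.0173,0,0.0006]]}}

```text
time_s: 6.7
eef_pos: [461.1, -268.4, 109.7]
ee_rot: [1.313, 1.137, -1.311]
wrist_force: [-0.6, 0.6, -1.3]
gripper_width: 0.649
```

```bash
python3 w.py wr4 dish; python3 -c "
from h import *
chain(pose(459,-268.6,45,-8.2),pose(459,-268.6,32,-8.2),pose(459,-268.6,26.5,-8.2))"
```

```text
6.7 [ 461.1 -268.4  109.7] [-89.9  -8.1  90. ]
dish 0.73 [313. 293.] 24698 ztop 136.3 top [array([ 461.4, -264.5]), array([54.6, 60.7]), np.float64(82.4)] all [array([ 455.6, -308.2]), array([142.7, 118.8]), np.float64(81.9)]
step [0.323, -0.0076, 0.0025, 0.0005, 0.0002, -0.0004]  fromnow [0.323, -0.0076, 0.0025, 0.0005, 0.0002, -0.0004] dist 65.0
step [0.065, 0.0, 0.0, 0.0, 0.0, 0.0]  fromnow [0.388, -0.0077, 0.0024, 0.0005, 0.0002, -0.0004] dist 13.0
step [0.0275, 0.0, 0.0, 0.0, 0.0, 0.0]  fromnow [0.4155, -0.0077, 0.0024, 0.0005, 0.0002, -0.0004] dist 6.0
```

Emit:
{"fn": "arm_command", "kwargs": {"increments": [[0.1,-0.01,0.0025,0,0,0],[0.2,-0.01,0.0025,0,0,0],[0.3,-0.01,0.0025,0,0,0],[0.323,-0.01,0.0025,0,0,0],[0.323,-0.01,0.0025,0,0,0],[0.323,-0.01,0.0025,0,0,0]]}}

```text
time_s: 7.4
eef_pos: [459.5, -268.9, 45.6]
ee_rot: [1.313, 1.136, -1.311]
wrist_force: [-0.7, 0.2, -2.5]
gripper_width: 0.645
```

```bash
python3 -c "
from h import *
chain(pose(459,-268.6,32,-8.2),pose(459,-268.6,25.5,-8.2)); print(cur()[0])"
```

```text
step [0.0682, -0.0027, -0.0011, 0.0006, 0.0004, -0.001]  fromnow [0.0682, -0.0027, -0.0011, 0.0006, 0.0004, -0.001] dist 14.0
step [0.0325, 0.0, 0.0, 0.0, 0.0, 0.0]  fromnow [0.1007, -0.0028, -0.0011, 0.0006, 0.0004, -0.001] dist 6.0
[ 459.46064748 -268.86735978   45.64408467]
```

Emit:
{"fn": "arm_command", "kwargs": {"increments": [[0.03,-0.003,-0.001,0,0,0],[0.06,-0.003,-0.001,0,0,0],[0.08,-0.003,-0.001,0,0,0],[0.095,-0.003,-0.001,0,0,0],[0.1,-0.003,-0.001,0,0,0],[0.1,-0.003,-0.001,0,0,0]]}}

```text
time_s: 8.0
eef_pos: [458.8, -268.5, 26.4]
ee_rot: [1.313, 1.136, -1.311]
wrist_force: [-1.4, 1.4, 4.7]
gripper_width: 0.643
```

Emit:
{"fn": "arm_command", "kwargs": {"increments": [[0,0,0,0,0,0],[0,0,0,0,0,0],[0,0,0,0,0,0],[0,0,0,0,0,0]], "fingers": 1}}

```text
time_s: 8.4
eef_pos: [458.9, -268.6, 26.3]
ee_rot: [1.313, 1.136, -1.311]
wrist_force: [-0.1, 0.0, -0.5]
gripper_width: 0.937
```

Emit:
{"fn": "arm_command", "kwargs": {"increments": [[-0.15,0,0,0,0,0],[-0.35,0,0,0,0,0],[-0.55,0,0,0,0,0],[-0.75,0,0,0,0,0],[-0.85,0.1,0.05,0,0,0],[-0.85,0.2,0.1,0,0,0],[-0.85,0.2,0.1,0,0,0],[-0.85,0.2,0.1,0,0,0]]}}

```text
time_s: 9.2
eef_pos: [494.5, -293.3, 195.7]
ee_rot: [1.313, 1.138, -1.312]
wrist_force: [0.2, 0.4, 0.3]
gripper_width: 1.002
```

```bash
python3 w.py wr5 stand dish tier lid
```

```text
9.2 [ 494.5 -293.3  195.7] [-90.   -8.1  90. ]
stand 0.59 [285. 146.] 4770 ztop 21.1 top [array([ 458.4, -268.5]), array([88.4, 88.6]), np.float64(81.6)] all [array([ 456.1, -271.1]), array([94.9, 94.8]), np.float64(81.1)]
dish 0.89 [260. 184.] 6846 ztop 53.4 top [array([ 458.3, -267.7]), array([59.9, 60.5]), np.float64(81.8)] all [array([ 458.3, -268.9]), array([69.1, 67. ]), np.float64(74.4)]
tier 0.76 [413. 291.] 3118 ztop 35.4 top [array([ 578. , -359.3]), array([ 67.1, 129. ]), np.float64(4.7)] all [array([ 578.1, -359.3]), array([ 67.6, 128.9]), np.float64(4.5)]
lid 0.93 [292. 320.] 3897 ztop 36.5 top [array([ 457.4, -399.3]), array([15.6, 16.1]), np.float64(87.3)] all [array([ 455.8, -403.3]), array([68.3, 62.9]), np.float64(86.9)]
```

```bash
python3 -c "
from h import *
chain(pose(582,-393.9,110,-4.8))"
```

```text
step [0.4312, 0.5034, 0.4365, -0.0182, 0.0002, -0.0005]  fromnow [0.4312, 0.5034, 0.4365, -0.0182, 0.0002, -0.0005] dist 159.0
```

Emit:
{"fn": "arm_command", "kwargs": {"increments": [[0.05,0.1,0.1,-0.003,0,0],[0.15,0.2,0.2,-0.006,0,0],[0.25,0.35,0.3,-0.01,0,0],[0.35,0.45,0.4,-0.015,0,0],[0.43,0.503,0.436,-0.018,0,0],[0.43,0.503,0.436,-0.018,0,0],[0.43,0.503,0.436,-0.018,0,0],[0.43,0.503,0.436,-0.018,0,0]]}}

```text
time_s: 10.25
eef_pos: [582.1, -393.1, 111.6]
ee_rot: [1.271, 1.166, -1.269]
wrist_force: [0.3, 0.8, -0.1]
gripper_width: 0.995
```

```bash
python3 w.py wr6 tier; python3 -c "
from h import *
chain(pose(582,-393.9,9,-4.8))"
```

```text
10.25 [ 582.1 -393.1  111.6] [-89.9  -4.8  90. ]
tier 0.63 [313. 237.] 10230 ztop 35.3 top [array([ 581.8, -394.1]), array([60.9, 60.3]), np.float64(85.2)] all [array([ 581.2, -401.9]), array([76.6, 69.6]), np.float64(85.8)]
step [0.5147, -0.0026, 0.0024, 0.0, 0.0004, -0.001]  fromnow [0.5147, -0.0026, 0.0024, 0.0, 0.0004, -0.001] dist 103.0
```

Emit:
{"fn": "arm_command", "kwargs": {"increments": [[0.15,-0.003,0.003,0,0,0],[0.3,-0.003,0.003,0,0,0],[0.42,-0.003,0.003,0,0,0],[0.5,-0.003,0.003,0,0,0],[0.513,-0.003,0.003,0,0,0],[0.513,-0.003,0.003,0,0,0]]}}

```text
time_s: 10.95
eef_pos: [582.3, -394.1, 10.0]
ee_rot: [1.271, 1.164, -1.269]
wrist_force: [-0.2, 0.2, 0.5]
gripper_width: 1.0
```

Emit:
{"fn": "arm_command", "kwargs": {"increments": [[0,0,0,0,0,0],[0,0,0,0,0,0],[0,0,0,0,0,0],[0,0,0,0,0,0],[0,0,0,0,0,0],[0,0,0,0,0,0]], "fingers": -0.2, "squeeze": 15}}

```text
time_s: 11.55
eef_pos: [582.4, -394.2, 10.4]
ee_rot: [1.271, 1.164, -1.269]
wrist_force: [-1.9, 0.7, 2.6]
gripper_width: 0.644
```

Emit:
{"fn": "arm_command", "kwargs": {"increments": [[-0.1,0,0,0,0,0],[-0.25,0,0,0,0,0],[-0.4,0,0,0,0,0],[-0.55,0,0,0,0,0],[-0.7,0,0,0,0,0],[-0.7,0,0,0,0,0],[-0.7,0,0,0,0,0]]}}

```text
time_s: 12.25
eef_pos: [581.5, -393.7, 150.0]
ee_rot: [1.271, 1.164, -1.269]
wrist_force: [0.0, 0.4, -2.5]
gripper_width: 0.642
```

```bash
python3 w.py wr7 tier; python3 -c "
from h import *
chain(pose(458.3,-268.2,140,-8.2))"
```

```text
12.25 [ 581.5 -393.7  150. ] [-89.8  -4.8  89.9]
tier 0.56 [314. 299.] 23172 ztop 174.8 top [array([ 580.9, -391. ]), array([56.1, 61.4]), np.float64(85.1)] all [array([ 577.3, -448.1]), array([170.8, 135.5]), np.float64(84.9)]
step [0.0397, -0.6609, -0.5709, 0.0189, -0.0001, 0.0]  fromnow [0.0397, -0.6609, -0.5709, 0.0189, -0.0001, 0.0] dist 175.0
```

Emit:
{"fn": "arm_command", "kwargs": {"increments": [[0.01,-0.1,-0.09,0.003,0,0],[0.02,-0.25,-0.21,0.007,0,0],[0.03,-0.4,-0.34,0.011,0,0],[0.04,-0.55,-0.47,0.015,0,0],[0.04,-0.661,-0.571,0.019,0,0],[0.04,-0.663,-0.572,0.019,0,0],[0.04,-0.663,-0.572,0.019,0,0],[0.04,-0.663,-0.572,0.019,0,0]]}}

```text
time_s: 13.15
eef_pos: [458.6, -268.9, 139.4]
ee_rot: [1.314, 1.137, -1.314]
wrist_force: [0.6, -0.1, -1.4]
gripper_width: 0.646
```

```bash
python3 w.py wr8 dish tier; python3 -c "
from h import *
chain(pose(458.6,-268.1,72,-8.2))"
```

```text
13.15 [ 458.6 -268.9  139.4] [-90.   -8.3  90. ]
dish 0.86 [314. 201.] 4848 ztop 53.5 top [array([ 461. , -250.7]), array([25.8, 60. ]), np.float64(82.0)] all [array([ 460.2, -255.8]), array([36.1, 68.7]), np.float64(81.9)]
dish 0.41 [313. 300.] 23098 ztop 164.3 top [array([ 458.4, -266.2]), array([55.9, 61.4]), np.float64(81.7)] all [array([ 479.1, -310.3]), array([118. , 168.6]), np.float64(48.8)]
tier 0.81 [313. 298.] 22889 ztop 164.3 top [array([ 458.7, -266.3]), array([55.9, 60.4]), np.float64(81.7)] all [array([ 458.7, -266.7]), array([57.3, 60.5]), np.float64(82.0)]
step [0.3379, 0.0, -0.0034, -0.0004, 0.0, -0.0001]  fromnow [0.3379, 0.0, -0.0034, -0.0004, 0.0, -0.0001] dist 68.0
```

Emit:
{"fn": "arm_command", "kwargs": {"increments": [[0.1,0,-0.003,0,0,0],[0.2,0,-0.003,0,0,0],[0.3,0,-0.003,0,0,0],[0.36,0,-0.003,0,0,0],[0.39,0,-0.003,0,0,0],[0.405,0,-0.003,0,0,0],[0.413,0,-0.003,0,0,0],[0.413,0,-0.003,0,0,0]]}}

```text
time_s: 14.1
eef_pos: [458.8, -268.4, 58.2]
ee_rot: [1.315, 1.136, -1.314]
wrist_force: [-2.0, 1.0, 2.8]
gripper_width: 0.643
```

Emit:
{"fn": "arm_command", "kwargs": {"increments": [[0,0,0,0,0,0],[0,0,0,0,0,0],[0,0,0,0,0,0],[0,0,0,0,0,0]], "fingers": 1}}

```text
time_s: 14.5
eef_pos: [459.1, -268.6, 58.3]
ee_rot: [1.315, 1.136, -1.314]
wrist_force: [-0.5, -0.5, 0.3]
gripper_width: 0.939
```

Emit:
{"fn": "arm_command", "kwargs": {"increments": [[-0.15,0,0,0,0,0],[-0.35,0,0,0,0,0],[-0.55,0,0,0,0,0],[-0.7,0,0.1,0,0,0],[-0.75,0,0.25,0,0,0],[-0.75,0,0.4,0,0,0],[-0.75,0,0.4,0,0,0],[-0.75,0,0.4,0,0,0]]}}

```text
time_s: 15.3
eef_pos: [446.9, -347.7, 208.0]
ee_rot: [1.316, 1.136, -1.315]
wrist_force: [-0.6, 0.2, -1.8]
gripper_width: 1.003
```

```bash
python3 w.py wr9 tier dish stand lid; python3 -c "
from h import *
chain(pose(457.3,-399.5,110,-3))"
```

```text
15.3 [ 446.9 -347.7  208. ] [-89.9  -8.4  90. ]
tier 0.71 [314. 106.] 8328 ztop 83.4 top [array([ 458.5, -268.6]), array([59.3, 60.4]), np.float64(81.8)] all [array([ 458.3, -268.5]), array([73.7, 73.8]), np.float64(82.2)]
stand 0.68 [313.  59.] 3839 ztop 21.0 top [array([ 458.7, -267.9]), array([88. , 88.7]), np.float64(81.7)] all [array([ 458.5, -267.4]), array([93.7, 92.4]), np.float64(82.5)]
lid 0.98 [334. 253.] 4199 ztop 36.7 top [array([ 457.3, -399.5]), array([16.2, 15.9]), np.float64(87.1)] all [array([ 457.4, -402.2]), array([65.5, 62.4]), np.float64(86.8)]
step [0.4907, 0.084, 0.2573, -0.0286, -0.0001, -0.0004]  fromnow [0.4907, 0.084, 0.2573, -0.0286, -0.0001, -0.0004] dist 112.0
```

Emit:
{"fn": "arm_command", "kwargs": {"increments": [[0.1,0.03,0.09,-0.01,0,0],[0.25,0.06,0.18,-0.02,0,0],[0.4,0.084,0.257,-0.029,0,0],[0.491,0.084,0.257,-0.029,0,0],[0.491,0.084,0.257,-0.029,0,0],[0.491,0.084,0.257,-0.029,0,0],[0.491,0.084,0.257,-0.029,0,0]], "fingers": 0}}

```text
time_s: 16.25
eef_pos: [458.5, -399.3, 111.5]
ee_rot: [1.247, 1.182, -1.244]
wrist_force: [-0.5, 0.5, -0.1]
gripper_width: 0.508
```

```bash
python3 w.py wr10 lid; python3 -c "
from h import *
chain(pose(457.3,-399.5,16,-3))"
```

```text
16.25 [ 458.5 -399.3  111.5] [-89.8  -2.9  89.9]
lid 0.61 [312. 231.] 8257 ztop 36.7 top [array([ 457.4, -399.3]), array([15.8, 15.2]), np.float64(87.0)] all [array([ 457.1, -402.6]), array([66.1, 64.4]), np.float64(86.6)]
step [0.4776, -0.0067, -0.0004, 0.0007, 0.0004, -0.0012]  fromnow [0.4776, -0.0067, -0.0004, 0.0007, 0.0004, -0.0012] dist 96.0
```

Emit:
{"fn": "arm_command", "kwargs": {"increments": [[0.15,-0.006,0,0,0,0],[0.3,-0.006,0,0,0,0],[0.4,-0.006,0,0,0,0],[0.46,-0.006,0,0,0,0],[0.477,-0.006,0,0,0,0],[0.477,-0.006,0,0,0,0]]}}

```text
time_s: 16.95
eef_pos: [457.8, -399.8, 16.6]
ee_rot: [1.247, 1.18, -1.244]
wrist_force: [0.1, 0.6, 1.0]
gripper_width: 0.501
```

Emit:
{"fn": "arm_command", "kwargs": {"increments": [[0,0,0,0,0,0],[0,0,0,0,0,0],[0,0,0,0,0,0],[0,0,0,0,0,0],[0,0,0,0,0,0],[0,0,0,0,0,0]], "fingers": -1, "squeeze": 15}}

```text
time_s: 17.55
eef_pos: [457.9, -400.0, 17.0]
ee_rot: [1.247, 1.18, -1.244]
wrist_force: [-0.8, 0.8, 3.3]
gripper_width: 0.17
```

Emit:
{"fn": "arm_command", "kwargs": {"increments": [[-0.1,0,0,0,0,0],[-0.25,0,0,0,0,0],[-0.4,0,0,0,0,0],[-0.55,0,0,0,0,0],[-0.7,0,0,0,0,0],[-0.7,0,0,0,0,0],[-0.7,0,0,0,0,0]]}}

```text
time_s: 18.25
eef_pos: [457.1, -399.4, 156.8]
ee_rot: [1.247, 1.18, -1.244]
wrist_force: [0.1, 0.0, -1.6]
gripper_width: 0.17
```

```bash
python3 w.py wr11 lid; python3 -c "
from h import *
chain(pose(458.3,-268.2,155,-8.2))"
```

```text
18.25 [ 457.1 -399.4  156.8] [-89.7  -2.9  89.9]
lid 0.77 [313. 268.] 11781 ztop 176.7 top [array([ 464.3, -399.6]), array([17.4, 31.4]), np.float64(87.8)] all [array([ 455.8, -437.5]), array([114.7, 149. ]), np.float64(25.2)]
step [0.001, -0.0224, -0.6524, 0.0296, -0.0001, -0.0006]  fromnow [0.001, -0.0224, -0.6524, 0.0296, -0.0001, -0.0006] dist 131.0
```

Emit:
{"fn": "arm_command", "kwargs": {"increments": [[0,0,-0.1,0.004,0,0],[0,-0.01,-0.25,0.011,0,0],[0,-0.02,-0.4,0.018,0,0],[0,-0.02,-0.55,0.024,0,0],[0,-0.021,-0.648,0.03,0,0],[0,-0.021,-0.65,0.03,0,0],[0,-0.021,-0.65,0.03,0,0],[0,-0.021,-0.65,0.03,0,0]]}}

```text
time_s: 19.15
eef_pos: [457.9, -270.4, 154.6]
ee_rot: [1.316, 1.135, -1.316]
wrist_force: [-0.1, 0.1, -0.8]
gripper_width: 0.17
```

```bash
python3 w.py wr12 lid tier; python3 -c "
from h import *
W=np.load('wristW.npy').reshape(-1,3); 
for a,b in((120,160),(140,153),(76,88)):
  q=W[(abs(W[:,0]-458)<45)&(abs(W[:,1]+268)<45)&(W[:,2]>a)&(W[:,2]<b)]; print(len(q),cv2.minAreaRect(q[:,:2].astype('f')) if len(q)>5 else 0)
chain(pose(458.6,-268.8,108,-8.2),pose(458.6,-268.8,95,-8.2))"
```

```text
19.15 [ 457.9 -270.4  154.6] [-90.   -8.4  90. ]
lid 0.79 [313. 266.] 11557 ztop 174.4 top [array([ 450.5, -268.9]), array([16.4, 31. ]), np.float64(83.3)] all [array([ 444.6, -296.2]), array([130.1,  66. ]), np.float64(68.2)]
tier 0.75 [315. 206.] 4171 ztop 83.3 top [array([ 461.4, -248.4]), array([20.3, 60.2]), np.float64(81.9)] all [array([ 458. , -250.8]), array([26.2, 66.1]), np.float64(81.5)]
9859 ((457.8169250488281, -269.9871826171875), (60.62918472290039, 60.34638214111328), 81.63385772705078)
9380 ((457.8169250488281, -269.9871826171875), (60.62918472290039, 60.34638214111328), 81.63385772705078)
1553 ((461.4295654296875, -248.41140747070312), (20.293102264404297, 60.169708251953125), 81.87902069091797)
step [0.2345, 0.0011, -0.0069, -0.0011, 0.0001, -0.0004]  fromnow [0.2345, 0.0011, -0.0069, -0.0011, 0.0001, -0.0004] dist 47.0
step [0.065, 0.0, 0.0, 0.0, 0.0, 0.0]  fromnow [0.2995, 0.001, -0.0069, -0.0011, 0.0001, -0.0004] dist 13.0
```

Emit:
{"fn": "arm_command", "kwargs": {"increments": [[0.08,0.0026,-0.01,0,0,0],[0.15,0.0026,-0.01,0,0,0],[0.2,0.0026,-0.01,0,0,0],[0.235,0.0026,-0.01,0,0,0],[0.265,0.0026,-0.01,0,0,0],[0.285,0.0026,-0.01,0,0,0],[0.298,0.0026,-0.01,0,0,0],[0.3,0.0026,-0.01,0,0,0]]}}

```text
time_s: 20.1
eef_pos: [459.3, -268.3, 95.0]
ee_rot: [1.317, 1.135, -1.315]
wrist_force: [-0.4, 0.1, -0.9]
gripper_width: 0.17
```

Emit:
{"fn": "arm_command", "kwargs": {"increments": [[0.004,0,0,0,0,0],[0.008,0,0,0,0,0],[0.01,0,0,0,0,0],[0.01,0,0,0,0,0]]}}

```text
time_s: 20.5
eef_pos: [459.3, -268.4, 94.9]
ee_rot: [1.317, 1.134, -1.315]
wrist_force: [-1.6, 2.1, 10.6]
gripper_width: 0.171
```

Emit:
{"fn": "arm_command", "kwargs": {"increments": [[0,0,0,0,0,0],[0,0,0,0,0,0],[0,0,0,0,0,0]], "fingers": -0.3}}

```text
time_s: 20.8
eef_pos: [459.5, -268.4, 95.0]
ee_rot: [1.317, 1.133, -1.314]
wrist_force: [-0.4, 0.2, -0.3]
gripper_width: 0.341
```

Emit:
{"fn": "arm_command", "kwargs": {"increments": [[-0.1,0,0,0,0,0],[-0.25,0,0,0,0,0],[-0.4,0,0,0,0,0],[-0.5,0,0.1,0,0,0],[-0.6,0,0.25,0,0,0],[-0.6,0,0.25,0,0,0],[-0.6,0,0.25,0,0,0]]}}

```text
time_s: 21.5
eef_pos: [451.5, -318.0, 214.8]
ee_rot: [1.318, 1.133, -1.315]
wrist_force: [-0.1, 1.0, -0.8]
gripper_width: 0.351
```

```bash
python3 w.py wr13 lid tier stand; python3 -c "
from h import *
W=np.load('wristW.npy').reshape(-1,3); 
for a,b in((100,118),(86,98)):
  q=W[(abs(W[:,0]-458)<45)&(abs(W[:,1]+268)<45)&(W[:,2]>a)&(W[:,2]<b)]; print(len(q),np.percentile(q[:,2],[50,98]),cv2.minAreaRect(q[:,:2].astype('f')) if len(q)>5 else 0)
"
```

```text
21.5 [ 451.5 -318.   214.8] [-89.8  -8.5  90. ]
lid 0.8 [312. 150.] 7846 ztop 114.6 top [array([ 459.2, -267.9]), array([16. , 15.8]), np.float64(81.4)] all [array([ 455. , -269.2]), array([63. , 68.2]), np.float64(81.6)]
stand 0.75 [309. 106.] 3332 ztop 21.5 top [array([ 458.8, -267.9]), array([87.6, 88.6]), np.float64(82.2)] all [array([ 458.3, -269.6]), array([93.8, 94.4]), np.float64(82.0)]
stand 0.4 [620.  18.] 1638 ztop 55.8 top [array([ 716. , -199.2]), array([ 3.7, 20.3]), np.float64(27.8)] all [array([ 724.9, -202.8]), array([12.8, 51. ]), np.float64(45.1)]
681 [114.3020992  115.85860254] ((459.1672058105469, -267.9259948730469), (16.043155670166016, 15.813243865966797), 81.35270690917969)
7132 [90.56944632 92.03340831] ((458.9684753417969, -268.1591796875), (59.783870697021484, 60.567176818847656), 81.55613708496094)
```

```bash
python3 -c "
from h import *
chain(pose(480,-140,260,0),pose(500,20,290,3.8))"
```

```text
step [-0.2295, 0.0132, -0.8914, -0.046, -0.0003, -0.0004]  fromnow [-0.2295, 0.0132, -0.8914, -0.046, -0.0003, -0.0004] dist 184.0
step [-0.15, 0.1, -0.8, -0.0211, 0.0, 0.0]  fromnow [-0.3786, -0.0028, -1.6977, -0.0671, -0.0003, -0.0004] dist 164.0
```

Emit:
{"fn": "arm_command", "kwargs": {"increments": [[-0.05,0,-0.15,-0.01,0,0],[-0.1,0,-0.35,-0.02,0,0],[-0.15,0,-0.55,-0.03,0,0],[-0.2,0.01,-0.75,-0.04,0,0],[-0.23,0.013,-0.89,-0.046,0,0],[-0.23,0.013,-0.89,-0.046,0,0],[-0.23,0.013,-0.89,-0.046,0,0]]}}

```text
time_s: 22.4
eef_pos: [479.7, -139.5, 259.6]
ee_rot: [1.208, 1.211, -1.207]
wrist_force: [0.0, 0.1, 0.2]
gripper_width: 0.354
```

Emit:
{"fn": "arm_command", "kwargs": {"increments": [[-0.05,0.02,-0.2,-0.005,0,0],[-0.1,0.05,-0.4,-0.01,0,0],[-0.12,0.08,-0.6,-0.016,0,0],[-0.15,0.1,-0.8,-0.021,0,0],[-0.15,0.1,-0.8,-0.021,0,0],[-0.15,0.1,-0.8,-0.021,0,0],[-0.15,0.1,-0.8,-0.021,0,0]]}}

```text
time_s: 23.1
eef_pos: [499.0, 17.8, 289.1]
ee_rot: [1.161, 1.239, -1.163]
wrist_force: [1.5, -0.7, 0.2]
gripper_width: 0.346
```

```bash
python3 w.py wr14 backboard tub_green tub_yellow tub_blue tub_red
```

```text
23.1 [499.   17.8 289.1] [-90.1   3.7  90. ]
backboard 0.94 [278. 170.] 9456 ztop 95.9 top [array([469.6,   8.9]), array([ 26.9, 338.5]), np.float64(3.7)] all [array([465. ,  -8.5]), array([ 38.4, 404.8]), np.float64(4.2)]
tub_green 0.83 [153. 307.] 5174 ztop 40.6 top [array([ 315.9, -138.4]), array([101.7,  66.7]), np.float64(20.4)] all [array([ 309.9, -134.4]), array([135.7,  81.8]), np.float64(4.9)]
tub_green 0.76 [419. 290.] 4256 ztop 40.7 top [array([586.9, -59.4]), array([ 72.5, 201.7]), np.float64(51.1)] all [array([591.1, -68. ]), array([ 78.4, 217. ]), np.float64(52.7)]
tub_yellow 0.98 [412. 221.] 8559 ztop 40.4 top [array([602. , -12.6]), array([100.2,  85.1]), np.float64(3.6)] all [array([609.5, -20.2]), array([116.1, 100.9]), np.float64(3.7)]
tub_blue 0.95 [131.  48.] 10772 ztop 40.6 top [array([314.8, 142. ]), array([101.4,  85.4]), np.float64(7.9)] all [array([303. , 145.4]), array([124.3,  96.9]), np.float64(7.6)]
tub_blue 0.86 [549. 114.] 4506 ztop 27.6 top [array([737.1, 112.7]), array([57.9, 69.9]), np.float64(80.2)] all [array([745.9, 113.9]), array([64. , 87.7]), np.float64(81.0)]
tub_red 0.64 [422.  30.] 7516 ztop 40.5 top [array([589.8, 172.8]), array([100.8,  58.1]), np.float64(4.2)] all [array([597. , 175.6]), array([115.8,  62.4]), np.float64(3.5)]
tub_red 0.53 [296. 426.] 149 ztop 389.1 top [array([494.2,  40.9]), array([0.9, 0.9]), np.float64(78.3)] all [array([ 476.2, -137.8]), array([ 44.9, 357.6]), np.float64(1.3)]
```

View pics/wr14.png

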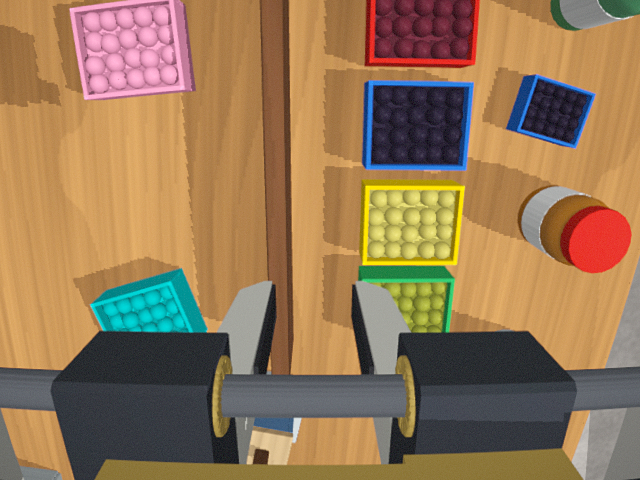

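The view shows the board along column 277, with the row's red (422,30), blue (418,125), yellow (412,221) and green (410,300) tubs to its right. The pink tub and the small blue tub lie outside the row. Next I fit the board line and the tub centres.

```bash
python3 - <<'E'
from h import *
W=np.load('wristW.npy').reshape(-1,3); W=W[np.isfinite(W[:,0])]
q=W[(abs(W[:,2]-95)<2.5)&(W[:,0]>440)&(W[:,0]<500)]
ys=[];hi=[];lo=[]
for y in np.arange(-100,200,12):
    b=q[abs(q[:,1]-y)<6]
    if len(b)>30: ys.append(y);hi.append(np.percentile(b[:,0],98));lo.append(np.percentile(b[:,0],2))
ys=np.array(ys);print(ys[[0,-1]],np.polyfit(ys,hi,1),np.polyfit(ys,lo,1),np.polyfit(ys,(np.array(hi)+lo)/2,1), np.median(np.array(hi)-lo))
for n,(a,b,c,d) in {'yel':(540,670,-59,39),'blu':(535,665,41,138)}.items():
    t=W[(W[:,0]>a)&(W[:,0]<b)&(W[:,1]>c)&(W[:,1]<d)&(W[:,2]>37)&(W[:,2]<44)]
    print(n,cv2.minAreaRect(t[:,:2].astype('f')))
print('end',q[:,1].max(),q[:,1].min())
E
```

```text
[-100  176] [-6.55896432e-02  4.74594020e+02] [-8.19458774e-02  4.59013983e+02] [-7.37677603e-02  4.66804002e+02] 17.11410011929155
yel ((602.0833129882812, -12.633228302001953), (100.17244720458984, 85.05852508544922), 3.597370147705078)
blu ((595.5088500976562, 86.37954711914062), (101.23521423339844, 84.11157989501953), 3.7798898220062256)
end 177.72871604316398 -271.8099670274138
```

Emit:
{"fn": "arm_command", "kwargs": {"increments": [[-0.02,0,-0.2,0,0,0],[-0.04,0,-0.4,0.01,0,0],[-0.05,0,-0.6,0.02,0,0],[-0.05,0.02,-0.8,0.03,0,0],[-0.05,0.04,-0.95,0.031,0,0],[-0.05,0.04,-0.95,0.031,0,0]], "fingers": -0.48}}

```text
time_s: 24.0
eef_pos: [493.4, 215.4, 299.6]
ee_rot: [1.228, 1.202, -1.224]
wrist_force: [-1.0, -0.3, 0.1]
gripper_width: 0.257
```

Emit:
{"fn": "arm_command", "kwargs": {"increments": [[0,0,-0.1,0,0,0],[0,0,-0.2,0,0,0],[0,0,-0.3,0,0,0],[0,0,-0.4,0,0,0],[0,0,-0.4,0,0,0],[0,0,-0.4,0,0,0]]}}

```text
time_s: 24.6
eef_pos: [495.5, 293.8, 299.7]
ee_rot: [1.228, 1.201, -1.226]
wrist_force: [0.2, -0.0, 0.7]
gripper_width: 0.257
```

```bash
python3 w.py wr15 rack; cat > sl.py <<'E'
from h import *
W=np.load('wristW.npy').reshape(-1,3); W=W[np.isfinite(W[:,0])]
Z=W[(W[:,2]>154)&(W[:,2]<162)&(W[:,1]>300)&(W[:,1]<410)&(W[:,0]>400)&(W[:,0]<600)]
for x in (428,473,518,563):
    q=Z[abs(Z[:,0]-x)<18]
    if len(q)>30: print(x,len(q),cv2.minAreaRect(q[:,:2].astype('f')),np.percentile(q[:,2],[10,50,90]))
q=W[(W[:,2]>46)&(W[:,2]<53)&(W[:,1]>290)&(W[:,1]<420)&(W[:,0]>380)&(W[:,0]<620)]
print('rack',cv2.minAreaRect(q[:,:2].astype('f')))
E
python3 sl.py
```

```text
24.6 [495.5 293.8 299.7] [-90.1  -1.3  90.1]
rack 0.75 [310. 123.] 9420 ztop 51.2 top [array([494.4, 351.1]), array([ 90.1, 189.9]), np.float64(88.1)] all [array([487.3, 348.4]), array([102. , 201.2]), np.float64(86.4)]
428 1179 ((427.73944091796875, 349.0857238769531), (63.04991149902344, 9.9806489944458), 88.00250244140625) [156.41718063 157.59343197 158.55113742]
473 1181 ((472.864013671875, 352.793701171875), (63.831722259521484, 9.203315734863281), 88.19080352783203) [156.52543089 157.54768956 158.42376409]
518 1155 ((518.1644287109375, 355.3359680175781), (63.43590545654297, 9.238778114318848), 88.10941314697266) [156.58480989 157.52776024 158.50708757]
563 1224 ((562.8099975585938, 351.76593017578125), (64.13321685791016, 9.805426597595215), 87.43148040771484) [156.36720082 157.51206408 158.50042182]
rack ((494.6229553222656, 351.1331481933594), (90.13568115234375, 190.3460235595703), 88.1722640991211)
```

View pics/wr15.png

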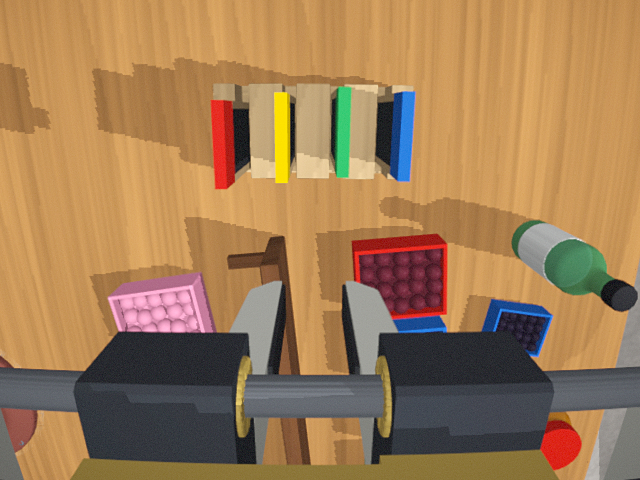

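The rack view shows red (222,143), yellow (281,137), green (343,131) and blue (403,136), all standing upright. I place the farthest first, so green goes now.

```bash
cat >> h.py <<'E'
n_=np.array([np.cos(np.radians(3.8)),np.sin(np.radians(3.8)),0]);t_=np.array([-n_[1],n_[0],0]);C_=np.array([464.35,27.9,0])
K_=dict(green=-150,yellow=-50,blue=50,red=150)
def place(c,s=116,up=0,dn=0,dt=0,tilt=15):
    a=np.radians(tilt); u=-np.sin(a)*n_+np.array([0,0,np.cos(a)]); w=np.cos(a)*n_+np.array([0,0,np.sin(a)])
    B=9+95*np.tan(a); O=C_+(K_[c]+dt)*t_+n_*B+4.5*w
    P=O+u*s+n_*dn+np.array([0,0,up]); return pose(*P,3.8,tilt)
E
python3 -c "
from h import *
chain(pose(518.2,355.3,185,-1.9),pose(518.2,355.3,124,-1.9),pose(518.2,355.3,270,-1.9),place('red',up=150,dn=10),place('blue',up=150,dn=10),place('yellow',up=150,dn=10),place('green',up=150,dn=10),place('green',up=60,dn=6),place('green'))
for c in K_: print(c,place(c)[0])"
```

```text
step [0.5753, 0.1046, -0.3117, 0.0026, -0.0008, 0.0002]  fromnow [0.5753, 0.1046, -0.3117, 0.0026, -0.0008, 0.0002] dist 133.0
step [0.305, 0.0, 0.0, 0.0, 0.0, 0.0]  fromnow [0.8803, 0.1047, -0.3109, 0.0026, -0.0008, 0.0002] dist 61.0
step [-0.73, 0.0, 0.0, 0.0, 0.0, 0.0]  fromnow [0.1503, 0.1043, -0.3128, 0.0026, -0.0008, 0.0002] dist 146.0
step [0.0339, -0.1959, 0.8894, -0.0315, 0.0041, 0.0833]  fromnow [0.182, -0.0989, 0.575, -0.029, 0.003, 0.0834] dist 182.0
step [0.0, 0.0, 0.5, 0.0, 0.0, 0.0]  fromnow [0.1807, -0.0534, 1.0729, -0.029, 0.003, 0.0834] dist 100.0
step [0.0, 0.0, 0.5, 0.0, 0.0, 0.0]  fromnow [0.1793, -0.0079, 1.5709, -0.029, 0.003, 0.0834] dist 100.0
step [0.0, 0.0, 0.5, 0.0, 0.0, 0.0]  fromnow [0.178, 0.0376, 2.0688, -0.029, 0.003, 0.0834] dist 100.0
step [0.4295, -0.1358, 0.0, 0.0, 0.0, 0.0]  fromnow [0.628, 0.018, 2.0718, -0.029, 0.003, 0.0834] dist 90.0
step [0.282, -0.1066, 0.0, 0.0, 0.0, 0.0]  fromnow [0.928, -0.0118, 2.0753, -0.029, 0.003, 0.0834] dist 60.0
green [ 483.05061479 -121.18841292  113.21208155]
yellow [476.42322475 -21.40826609 113.21208155]
blue [469.79583471  78.37188074 113.21208155]
red [463.16844467 178.15202757 113.21208155]
```

Emit:
{"fn": "arm_command", "kwargs": {"increments": [[0.14,0.03,-0.09,0,0,0],[0.28,0.06,-0.18,0.001,0,0],[0.42,0.09,-0.27,0.002,0,0],[0.575,0.105,-0.311,0.0026,-0.0008,0],[0.575,0.104,-0.311,0.0026,-0.0008,0],[0.575,0.104,-0.311,0.0026,-0.0008,0],[0.575,0.104,-0.311,0.0026,-0.0008,0]]}}

```text
time_s: 25.4
eef_pos: [519.5, 354.3, 187.3]
ee_rot: [1.237, 1.192, -1.232]
wrist_force: [-1.0, 0.2, -0.3]
gripper_width: 0.258
```

```bash
python3 -c "
from h import *
print(cur()[0]);chain(pose(518.2,355.3,124,-1.9))"
```

```text
[519.49295837 354.34911685 187.26350403]
step [0.3163, -0.0074, -0.004, -0.0006, -0.0005, -0.0008]  fromnow [0.3163, -0.0074, -0.004, -0.0006, -0.0005, -0.0008] dist 63.0
```

Emit:
{"fn": "arm_command", "kwargs": {"increments": [[0.03,-0.007,-0.004,0,0,0],[0.1,-0.007,-0.004,0,0,0],[0.2,-0.007,-0.004,0,0,0],[0.3,-0.007,-0.004,0,0,-0.0008],[0.316,-0.007,-0.004,0,0,-0.0008],[0.316,-0.007,-0.004,0,0,-0.0008]]}}

```text
time_s: 26.0
eef_pos: [518.5, 355.0, 124.6]
ee_rot: [1.237, 1.193, -1.234]
wrist_force: [0.6, -0.3, 0.5]
gripper_width: 0.263
```

Emit:
{"fn": "arm_command", "kwargs": {"increments": [[0,0,0,0,0,0],[0,0,0,0,0,0],[0,0,0,0,0,0],[0,0,0,0,0,0],[0,0,0,0,0,0]], "fingers": -1, "squeeze": 30}}

```text
time_s: 26.5
eef_pos: [518.8, 355.5, 125.9]
ee_rot: [1.238, 1.193, -1.233]
wrist_force: [-1.5, -0.4, 6.5]
gripper_width: 0.095
```

Emit:
{"fn": "arm_command", "kwargs": {"increments": [[-0.07,0,0,0,0,0],[-0.15,0,0,0,0,0],[-0.3,0,0,0,0,0],[-0.45,0,0,0,0,0],[-0.6,0,0,0,0,0],[-0.73,0,0,0,0,0],[-0.73,0,0,0,0,0],[-0.73,0,0,0,0,0]]}}

```text
time_s: 27.3
eef_pos: [518.3, 354.8, 271.2]
ee_rot: [1.237, 1.193, -1.233]
wrist_force: [-0.8, -0.9, -2.5]
gripper_width: 0.093
```

```bash
python3 -c "
from h import *
print(state()['joint_pos']);chain(place('red',up=150,dn=10),place('yellow',up=150,dn=10))"
```

```text
[-0.54902065  0.54090335 -0.14631524  1.41189436  0.08002853  1.19226114
 -0.7394467 ]
step [0.038, -0.1946, 0.8874, -0.0323, 0.0036, 0.0828]  fromnow [0.038, -0.1946, 0.8874, -0.0323, 0.0036, 0.0828] dist 182.0
step [0.0, 0.0, 1.0, 0.0, 0.0, 0.0]  fromnow [0.036, -0.0931, 1.8822, -0.0323, 0.0036, 0.0828] dist 200.0
```

Emit:
{"fn": "arm_command", "kwargs": {"increments": [[0,-0.02,0.12,-0.004,0,0.01],[0.01,-0.06,0.3,-0.01,0.001,0.025],[0.02,-0.1,0.5,-0.017,0.002,0.045],[0.03,-0.15,0.7,-0.024,0.003,0.065],[0.038,-0.195,0.887,-0.032,0.0036,0.083],[0.038,-0.195,0.887,-0.032,0.0036,0.083],[0.038,-0.195,0.887,-0.032,0.0036,0.083]]}}

```text
time_s: 28.0
eef_pos: [471.5, 177.4, 261.6]
ee_rot: [1.279, 1.051, -0.969]
wrist_force: [0.3, 0.6, -0.7]
gripper_width: 0.097
```

Emit:
{"fn": "arm_command", "kwargs": {"increments": [[0,0,0.15,0,0,0],[0,0,0.35,0,0,0],[0,0,0.55,0,0,0],[0,0,0.75,0,0,0],[0,0,0.9,0,0,0],[0,0,1,0,0,0],[0,0,1,0,0,0]]}}

```text
time_s: 28.7
eef_pos: [485.4, -24.9, 261.1]
ee_rot: [1.282, 1.049, -0.973]
wrist_force: [-0.6, 1.1, -0.5]
gripper_width: 0.093
```

Emit:
{"fn": "arm_command", "kwargs": {"increments": [[0,0,0.12,0,0,0],[0,0,0.25,0,0,0],[0,0,0.37,0,0,0],[0,0,0.45,0,0,0],[0,0,0.5,0,0,0],[0,0,0.5,0,0,0],[0,0,0.5,0,0,0]]}}

```text
time_s: 29.4
eef_pos: [491.6, -122.9, 260.9]
ee_rot: [1.281, 1.051, -0.972]
wrist_force: [-0.7, 0.2, -0.8]
gripper_width: 0.096
```

```bash
cat > pl.py <<'E'
from h import *
import sys
c=sys.argv[1]; s=float(sys.argv[2]); p=cur()
print(p[0].round(1),'err tilt/yaw',R.from_matrix(p[1]@place(c)[1].T).as_rotvec(degrees=True).round(2),state()['wrist_force'].round(1) if hasattr(state()['wrist_force'],'round') else state()['wrist_force'])
chain(place(c,s,up=12,dn=4),place(c,s,up=1,dn=1),place(c,s))
E
python3 pl.py green 117.5; python3 w.py wr16 slate_green
```

```text
[ 491.6 -122.9  260.9] err tilt/yaw [-0.05  0.25 -0.3 ] [-0.7  0.2 -0.8]
step [0.6432, -0.1943, -0.0118, -0.0016, 0.0006, 0.0014]  fromnow [0.6432, -0.1943, -0.0118, -0.0016, 0.0006, 0.0014] dist 134.0
step [0.0492, -0.0287, 0.0, 0.0, 0.0, 0.0]  fromnow [0.6925, -0.2228, -0.0118, -0.0016, 0.0006, 0.0014] dist 11.0
step [0.0035, -0.0061, 0.0, 0.0, 0.0, 0.0]  fromnow [0.6961, -0.2289, -0.0118, -0.0016, 0.0006, 0.0014] dist 1.0
29.4 [ 491.6 -122.9  260.9] [-75.2   3.5  90. ]
slate_green 0.65 [313. 283.] 4473 ztop 293.0 top [array([ 482.6, -115.2]), array([10.3, 49. ]), np.float64(1.8)] all [array([ 528.4, -138.1]), array([ 70.6, 138.4]), np.float64(43.4)]
```

View pics/wr16.png

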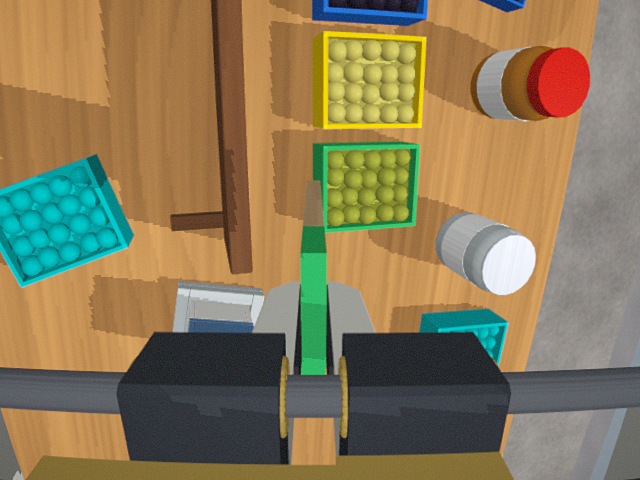

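The green slate is held in line (column 313) and clear of the board and its tub. I lower it now.

Emit:
{"fn": "arm_command", "kwargs": {"increments": [[0.1,-0.03,-0.004,0,0,0],[0.25,-0.07,-0.008,-0.001,0,0.001],[0.4,-0.11,-0.012,-0.0016,0,0.0014],[0.52,-0.15,-0.012,-0.0016,0.0006,0.0014],[0.61,-0.18,-0.012,-0.0016,0.0006,0.0014],[0.643,-0.194,-0.012,-0.0016,0.0006,0.0014],[0.643,-0.194,-0.012,-0.0016,0.0006,0.0014],[0.643,-0.194,-0.012,-0.0016,0.0006,0.0014]]}}

```text
time_s: 30.3
eef_pos: [487.6, -120.7, 127.8]
ee_rot: [1.28, 1.05, -0.962]
wrist_force: [0.3, 1.0, -1.2]
gripper_width: 0.097
```

```bash
python3 pl.py green 117.5
```

```text
[ 487.6 -120.7  127.8] err tilt/yaw [-0.04 -0.14  0.06] [ 0.3  1.  -1.2]
step [0.0044, -0.0059, 0.0011, 0.0004, 0.0002, -0.0008]  fromnow [0.0044, -0.0059, 0.0011, 0.0004, 0.0002, -0.0008] dist 1.0
step [0.0492, -0.0287, 0.0, 0.0, 0.0, 0.0]  fromnow [0.0536, -0.0348, 0.0011, 0.0004, 0.0002, -0.0008] dist 11.0
step [0.0035, -0.0061, 0.0, 0.0, 0.0, 0.0]  fromnow [0.0571, -0.0409, 0.0011, 0.0004, 0.0002, -0.0008] dist 1.0
```

Emit:
{"fn": "arm_command", "kwargs": {"increments": [[0.02,-0.015,0.001,0,0,0],[0.04,-0.026,0.001,0,0,0],[0.0536,-0.035,0.001,0,0,0],[0.0571,-0.041,0.001,0,0,0],[0.058,-0.041,0.001,0,0,0],[0.058,-0.041,0.001,0,0,0]]}}

```text
time_s: 30.9
eef_pos: [482.9, -121.3, 114.8]
ee_rot: [1.28, 1.049, -0.961]
wrist_force: [-1.5, 0.6, 1.5]
gripper_width: 0.093
```

```bash
python3 pl.py green 117.5
```

```text
[ 482.9 -121.3  114.8] err tilt/yaw [-0.04 -0.18  0.06] [-1.5  0.6  1.5]
step [-0.0523, 0.0335, -0.0002, 0.0004, 0.0002, -0.001]  fromnow [-0.0523, 0.0335, -0.0002, 0.0004, 0.0002, -0.001] dist 12.0
step [0.0492, -0.0287, 0.0, 0.0, 0.0, 0.0]  fromnow [-0.0031, 0.0046, -0.0003, 0.0004, 0.0002, -0.001] dist 11.0
step [0.0035, -0.0061, 0.0, 0.0, 0.0, 0.0]  fromnow [0.0004, -0.0015, -0.0003, 0.0004, 0.0002, -0.001] dist 1.0
```

Emit:
{"fn": "arm_command", "kwargs": {"increments": [[0.004,-0.001,0,0,0,0],[0.006,-0.002,0,0,0,0],[0.006,-0.002,0,0,0,0]]}}

```text
time_s: 31.2
eef_pos: [483.0, -121.3, 114.7]
ee_rot: [1.28, 1.048, -0.961]
wrist_force: [-3.6, 0.0, 11.2]
gripper_width: 0.093
```

Emit:
{"fn": "arm_command", "kwargs": {"increments": [[0,0,0,0,0,0],[0,0,0,0,0,0],[0,0,0,0,0,0],[0,0,0,0,0,0]], "fingers": -0.65}}

```text
time_s: 31.6
eef_pos: [482.9, -121.3, 114.4]
ee_rot: [1.28, 1.048, -0.961]
wrist_force: [0.2, 0.0, 0.1]
gripper_width: 0.172
```

Emit:
{"fn": "arm_command", "kwargs": {"increments": [[-0.1,0,0,0,0,0],[-0.25,0,0,0,0,0],[-0.4,0,0,0,0,0],[-0.55,0,0,0,0,0],[-0.7,0,0,0,0,0],[-0.85,0,0,0,0,0],[-0.85,0,0,0,0,0]]}}

```text
time_s: 32.3
eef_pos: [439.8, -125.0, 282.2]
ee_rot: [1.281, 1.04, -0.957]
wrist_force: [0.1, -0.9, 0.4]
gripper_width: 0.172
```

```bash
cat > chk.py <<'E'
from h import *
import sys
c=sys.argv[1]
for cam in ['wrist','scene']:
    s=state(); im=get_image(cam); save(im,'chk_%s_%s'%(c,cam)); W=cloud(im,s)
    ms=masks_of(im,'slate_'+c)
    L=C_+K_[c]*t_; D=(W-L); N=D@n_; T=D@t_; z=W[...,2]
    m=np.isfinite(z)&(abs(T)<50)&(N>-40)&(N<60)&(z>20)&(z<160)
    m2=m&(N>-30)&(N<55)&~((abs(N)<12)&(z<97)&(N<9.5))
    # front face fit N=a+b z+c T
    f=m2&(N>38-z*.268-10)
    A=np.c_[np.ones(f.sum()),z[f],T[f]]
    keep=np.ones(len(A),bool)
    for _ in range(6):
        k,*_r=np.linalg.lstsq(A[keep],N[f][keep],rcond=None); r=N[f]-A@k; keep=abs(r)<2.5
    print(cam,f.sum(),keep.sum(),'tilt',np.degrees(np.arctan(-k[1])).round(2),'N0',k[0].round(1),'yawerr',np.degrees(k[2]).round(2),'T lo/hi',np.percentile(T[f][keep],[1,99]).round(1),'ztop',z[f][keep].max().round(1), [(round(r['p'],2),np.round(r['location'])) for r in ms[:1]])
E
python3 chk.py green
```

```text
wrist 1211 599 tilt 14.64 N0 37.3 yawerr 0.13 T lo/hi [-31.   32.1] ztop 147.2 [(0.75, array([309., 204.]))]
scene 1711 1125 tilt 15.43 N0 43.9 yawerr 0.28 T lo/hi [-29.2  33. ] ztop 148.2 [(0.74, array([282., 197.]))]
```

```bash
cat > ret.py <<'E'
from h import *
import sys
x,y=map(float,sys.argv[1:3])
chain(pose(490,50,285,-1.9),pose(490,235,285,-1.9),pose(x,y,195,-1.9))
E
python3 ret.py 472.9 352.8
```

```text
step [0.0452, 0.3185, -0.8494, 0.0319, -0.0041, -0.0837]  fromnow [0.0452, 0.3185, -0.8494, 0.0319, -0.0041, -0.0837] dist 182.0
step [0.0, -0.0307, -0.9245, 0.0, 0.0, 0.0]  fromnow [0.0613, 0.3788, -1.7723, 0.0319, -0.0041, -0.0837] dist 185.0
step [0.45, -0.105, -0.5858, 0.0, 0.0, 0.0]  fromnow [0.4838, 0.2178, -2.3658, 0.0319, -0.0041, -0.0837] dist 149.0
```

Emit:
{"fn": "arm_command", "kwargs": {"increments": [[0,0.05,-0.15,0.006,0,-0.015],[0.01,0.12,-0.33,0.012,-0.001,-0.03],[0.02,0.2,-0.52,0.02,-0.002,-0.05],[0.04,0.27,-0.7,0.026,-0.003,-0.07],[0.045,0.318,-0.85,0.032,-0.004,-0.084],[0.045,0.318,-0.85,0.032,-0.004,-0.084]], "fingers": -0.48}}

```text
time_s: 33.1
eef_pos: [491.1, 56.4, 282.9]
ee_rot: [1.228, 1.204, -1.228]
wrist_force: [-0.4, 0.2, -0.0]
gripper_width: 0.261
```

Emit:
{"fn": "arm_command", "kwargs": {"increments": [[0,-0.01,-0.2,0,0,0],[0,-0.01,-0.4,0,0,0],[0,-0.02,-0.6,0,0,0],[0,-0.03,-0.8,0,0,0],[0,-0.03,-0.925,0,0,0],[0,-0.03,-0.925,0,0,0]]}}

```text
time_s: 33.7
eef_pos: [487.8, 245.6, 281.8]
ee_rot: [1.222, 1.211, -1.224]
wrist_force: [-0.1, -0.2, -0.5]
gripper_width: 0.261
```

Emit:
{"fn": "arm_command", "kwargs": {"increments": [[0,-0.03,-0.15,0,0,0],[0,-0.06,-0.3,0,0,0],[0.1,-0.09,-0.45,0,0,0],[0.2,-0.105,-0.586,0,0,0],[0.35,-0.105,-0.586,0,0,0],[0.45,-0.105,-0.586,0,0,0],[0.45,-0.105,-0.586,0,0,0]]}}

```text
time_s: 34.4
eef_pos: [466.8, 359.7, 188.4]
ee_rot: [1.214, 1.21, -1.234]
wrist_force: [-0.2, -0.7, 0.2]
gripper_width: 0.261
```

```bash
python3 w.py wr17 rack>/dev/null; python3 sl.py; python3 -c "
from h import *
print(cur()[0]);chain(pose(472.9,352.8,124,-1.9))"
```

```text
428 1493 ((428.0396728515625, 356.5582580566406), (50.08976745605469, 9.527236938476562), 87.9528579711914) [156.65885662 157.59046347 158.4141994 ]
473 2129 ((473.102294921875, 352.8331298828125), (64.63512420654297, 9.087843894958496), 88.28516387939453) [156.81464969 157.60952135 158.37784449]
563 2182 ((562.9364624023438, 354.1947937011719), (60.30231475830078, 10.47711181640625), 87.5848159790039) [156.06316854 157.42040698 158.27830069]
rack ((495.1793212890625, 351.4114990234375), (90.81206512451172, 190.2724151611328), 88.05286407470703)
[468.72220623 361.97995729 192.2590961 ]
step [0.3409, 0.0245, 0.0468, 0.0047, -0.0012, 0.0026]  fromnow [0.3409, 0.0245, 0.0468, 0.0047, -0.0012, 0.0026] dist 69.0
```

Emit:
{"fn": "arm_command", "kwargs": {"increments": [[0.05,0.0245,0.047,0.0047,-0.001,0.0026],[0.05,0.0245,0.047,0.0047,-0.001,0.0026],[0.05,0.0245,0.047,0.0047,-0.001,0.0026],[0.05,0.0245,0.047,0.0047,-0.001,0.0026]]}}

```text
time_s: 34.9
eef_pos: [473.8, 353.2, 183.3]
ee_rot: [1.236, 1.194, -1.231]
wrist_force: [0.0, 0.6, 0.1]
gripper_width: 0.259
```

```bash
python3 -c "
from h import *
print(cur()[0]);chain(pose(473,352.8,124,-1.8))"
```

```text
[473.75224278 353.22489741 183.344173  ]
step [0.2967, -0.0041, 0.003, -0.0005, -0.0008, -0.0004]  fromnow [0.2967, -0.0041, 0.003, -0.0005, -0.0008, -0.0004] dist 59.0
```

Emit:
{"fn": "arm_command", "kwargs": {"increments": [[0.03,-0.004,0.003,0,0,0],[0.1,-0.004,0.003,0,0,0],[0.2,-0.004,0.003,0,-0.0008,0],[0.28,-0.004,0.003,0,-0.0008,0],[0.296,-0.004,0.003,0,-0.0008,0],[0.296,-0.004,0.003,0,-0.0008,0],[0.296,-0.004,0.003,0,-0.0008,0]]}}

```text
time_s: 35.6
eef_pos: [473.4, 353.4, 125.0]
ee_rot: [1.235, 1.192, -1.231]
wrist_force: [-0.0, -0.6, 0.2]
gripper_width: 0.261
```

Emit:
{"fn": "arm_command", "kwargs": {"increments": [[0,0,0,0,0,0],[0,0,0,0,0,0],[0,0,0,0,0,0],[0,0,0,0,0,0],[0,0,0,0,0,0]], "fingers": -1, "squeeze": 30}}

```text
time_s: 36.1
eef_pos: [473.5, 353.8, 125.7]
ee_rot: [1.236, 1.193, -1.23]
wrist_force: [-0.4, -0.1, 4.3]
gripper_width: 0.093
```

Emit:
{"fn": "arm_command", "kwargs": {"increments": [[-0.07,0,0,0,0,0],[-0.15,0,0,0,0,0],[-0.3,0,0,0,0,0],[-0.45,0,0,0,0,0],[-0.6,0,0,0,0,0],[-0.73,0,0,0,0,0],[-0.73,0,0,0,0,0],[-0.73,0,0,0,0,0]]}}

```text
time_s: 36.9
eef_pos: [472.8, 353.0, 270.9]
ee_rot: [1.235, 1.192, -1.231]
wrist_force: [-1.5, 0.1, -2.5]
gripper_width: 0.094
```

```bash
python3 -c "
from h import *
chain(place('red',up=150,dn=10),place('yellow',up=150,dn=10))"
```

```text
step [0.0378, 0.0301, 0.8705, -0.0314, 0.0038, 0.0824]  fromnow [0.0378, 0.0301, 0.8705, -0.0314, 0.0038, 0.0824] dist 174.0
step [0.0, 0.0, 1.0, 0.0, 0.0, 0.0]  fromnow [0.0369, 0.1291, 1.8656, -0.0314, 0.0038, 0.0824] dist 200.0
```

Emit:
{"fn": "arm_command", "kwargs": {"increments": [[0,0,0.12,-0.004,0,0.01],[0.01,0.01,0.3,-0.01,0.001,0.025],[0.02,0.015,0.5,-0.017,0.002,0.045],[0.03,0.025,0.7,-0.024,0.003,0.065],[0.038,0.03,0.87,-0.031,0.0038,0.082],[0.038,0.03,0.87,-0.031,0.0038,0.082],[0.038,0.03,0.87,-0.031,0.0038,0.082],[0.038,0.03,0.87,-0.031,0.0038,0.082]]}}

```text
time_s: 37.7
eef_pos: [473.1, 180.2, 262.4]
ee_rot: [1.279, 1.054, -0.966]
wrist_force: [0.5, 0.8, -0.2]
gripper_width: 0.102
```

Emit:
{"fn": "arm_command", "kwargs": {"increments": [[0,0,0.15,0,0,0],[0,0,0.35,0,0,0],[0,0,0.55,0,0,0],[0,0,0.75,0,0,0],[0,0,0.9,0,0,0],[0,0,0.995,0,0,0],[0,0,0.995,0,0,0],[0,0,0.995,0,0,0]]}}

```text
time_s: 38.5
eef_pos: [486.8, -16.9, 261.9]
ee_rot: [1.279, 1.056, -0.965]
wrist_force: [-1.0, 0.8, -1.0]
gripper_width: 0.092
```

```bash
sed -i 's/^c=.*/c=sys.argv[1]; s=float(sys.argv[2]); p=cur(); dt=float(sys.argv[3]) if len(sys.argv)>3 else 0/; s/dn=4)/dn=4,dt=dt)/; s/dn=1)/dn=1,dt=dt)/; s/place(c,s))/place(c,s,dt=dt))/' pl.py; python3 pl.py yellow 117.5 1
```

```text
[486.8 -16.9 261.9] err tilt/yaw [0.09 0.19 0.11] [-1.   0.8 -1. ]
step [0.6448, -0.2069, 0.0152, 0.0004, -0.0007, 0.001]  fromnow [0.6448, -0.2069, 0.0152, 0.0004, -0.0007, 0.001] dist 135.0
step [0.0492, -0.0287, 0.0, 0.0, 0.0, 0.0]  fromnow [0.6942, -0.2355, 0.0153, 0.0004, -0.0007, 0.001] dist 11.0
step [0.0035, -0.0061, 0.0, 0.0, 0.0, 0.0]  fromnow [0.6977, -0.2416, 0.0153, 0.0004, -0.0007, 0.001] dist 1.0
```

Emit:
{"fn": "arm_command", "kwargs": {"increments": [[0.1,-0.03,0.005,0,0,0],[0.25,-0.08,0.01,0,0,0.001],[0.4,-0.13,0.015,0.0004,-0.0007,0.001],[0.52,-0.165,0.015,0.0004,-0.0007,0.001],[0.61,-0.195,0.015,0.0004,-0.0007,0.001],[0.645,-0.207,0.015,0.0004,-0.0007,0.001],[0.645,-0.207,0.015,0.0004,-0.0007,0.001],[0.645,-0.207,0.015,0.0004,-0.0007,0.001]]}}

```text
time_s: 39.3
eef_pos: [481.0, -19.1, 127.4]
ee_rot: [1.28, 1.051, -0.961]
wrist_force: [0.6, 0.3, -0.5]
gripper_width: 0.093
```

```bash
python3 pl.py yellow 117.5 1
```

```text
[481.  -19.1 127.4] err tilt/yaw [ 0.02 -0.1   0.1 ] [ 0.6  0.3 -0.5]
step [0.002, -0.0061, 0.0051, 0.0005, -0.0002, -0.0006]  fromnow [0.002, -0.0061, 0.0051, 0.0005, -0.0002, -0.0006] dist 2.0
step [0.0492, -0.0287, 0.0, 0.0, 0.0, 0.0]  fromnow [0.0512, -0.0349, 0.0051, 0.0005, -0.0002, -0.0006] dist 11.0
step [0.0035, -0.0061, 0.0, 0.0, 0.0, 0.0]  fromnow [0.0547, -0.041, 0.0051, 0.0005, -0.0002, -0.0006] dist 1.0
```

Emit:
{"fn": "arm_command", "kwargs": {"increments": [[0.02,-0.015,0.005,0,0,0],[0.04,-0.026,0.005,0,0,0],[0.0512,-0.035,0.005,0,0,0],[0.0555,-0.041,0.005,0,0,0],[0.0615,-0.043,0.005,0,0,0],[0.0615,-0.043,0.005,0,0,0],[0.0615,-0.043,0.005,0,0,0]]}}

```text
time_s: 40.0
eef_pos: [476.2, -20.5, 114.6]
ee_rot: [1.28, 1.049, -0.96]
wrist_force: [-4.4, -0.1, 11.8]
gripper_width: 0.098
```

Contact is confirmed, so I release and retreat.

Emit:
{"fn": "arm_command", "kwargs": {"increments": [[0,0,0,0,0,0],[0,0,0,0,0,0],[0,0,0,0,0,0],[0,0,0,0,0,0]], "fingers": -0.65}}

```text
time_s: 40.4
eef_pos: [476.2, -20.5, 114.4]
ee_rot: [1.28, 1.05, -0.96]
wrist_force: [0.3, -0.7, -0.3]
gripper_width: 0.173
```

Emit:
{"fn": "arm_command", "kwargs": {"increments": [[-0.1,0,0,0,0,0],[-0.25,0,0,0,0,0],[-0.4,0,0,0,0,0],[-0.55,0,0,0,0,0],[-0.7,0,0,0,0,0],[-0.85,0,0,0,0,0],[-0.85,0,0,0,0,0],[-0.85,0,0,0,0,0]]}}

```text
time_s: 41.2
eef_pos: [431.6, -23.6, 278.5]
ee_rot: [1.281, 1.049, -0.96]
wrist_force: [-1.0, 0.0, -1.0]
gripper_width: 0.175
```

```bash
python3 chk.py yellow; python3 -c "
from h import *
chain(pose(510,130,285,-2.5),pose(560,290,285,-2.5),pose(563,352,195,-2.5))"
```

```text
wrist 1215 614 tilt 14.93 N0 38.6 yawerr -0.08 T lo/hi [-31.4  32.1] ztop 148.1 [(0.81, array([313., 207.]))]
scene 1721 1138 tilt 14.99 N0 43.6 yawerr -0.33 T lo/hi [-29.6  33.5] ztop 148.3 [(0.94, array([327., 197.]))]
step [0.077, 0.4408, -0.7388, 0.0353, -0.0048, -0.0833]  fromnow [0.077, 0.4408, -0.7388, 0.0353, -0.0048, -0.0833] dist 173.0
step [0.0, 0.2149, -0.8101, 0.0, 0.0, 0.0]  fromnow [0.1561, 0.7341, -1.5199, 0.0353, -0.0048, -0.0833] dist 168.0
step [0.45, 0.0015, -0.3104, 0.0, 0.0, 0.0]  fromnow [0.6002, 0.6523, -1.828, 0.0353, -0.0048, -0.0833] dist 109.0
```

Yellow leans at 15°, centred. Next is blue.

Emit:
{"fn": "arm_command", "kwargs": {"increments": [[0,0.08,-0.13,0.006,0,-0.015],[0.02,0.17,-0.28,0.012,-0.001,-0.03],[0.04,0.27,-0.44,0.02,-0.002,-0.05],[0.06,0.36,-0.6,0.028,-0.003,-0.07],[0.077,0.44,-0.738,0.035,-0.005,-0.083],[0.077,0.44,-0.738,0.035,-0.005,-0.083],[0.077,0.44,-0.738,0.035,-0.005,-0.083]], "fingers": -0.48}}

```text
time_s: 42.1
eef_pos: [509.5, 130.1, 283.1]
ee_rot: [1.237, 1.19, -1.242]
wrist_force: [-0.6, -1.1, -1.1]
gripper_width: 0.261
```

Emit:
{"fn": "arm_command", "kwargs": {"increments": [[0,0.05,-0.2,0,0,0],[0,0.1,-0.4,0,0,0],[0,0.15,-0.6,0,0,0],[0,0.2,-0.75,0,0,0],[0,0.215,-0.81,0,0,0],[0,0.215,-0.81,0,0,0],[0,0.215,-0.81,0,0,0],[0,0.215,-0.81,0,0,0]]}}

```text
time_s: 42.9
eef_pos: [559.4, 287.3, 283.0]
ee_rot: [1.238, 1.186, -1.245]
wrist_force: [0.3, -0.6, 0.1]
gripper_width: 0.257
```

```bash
python3 w.py wr18 rack>/dev/null; python3 sl.py; python3 -c "
from h import *
print(cur()[0]);chain(pose(562.9,352,185,-2.5))"
```

```text
428 1364 ((428.0179138183594, 348.7120666503906), (63.886871337890625, 10.413972854614258), 88.43132781982422) [156.14070401 157.53320576 158.50340897]
563 1289 ((563.0123901367188, 351.5045471191406), (63.22366714477539, 9.073177337646484), 88.24535369873047) [156.6138241  157.55278553 158.43745903]
rack ((495.553955078125, 350.9313049316406), (90.28993225097656, 190.2380828857422), 88.24449157714844)
[559.39369891 288.13137619 283.22705619]
step [0.4902, 0.0043, -0.3212, 0.0, 0.0009, 0.0005]  fromnow [0.4902, 0.0043, -0.3212, 0.0, 0.0009, 0.0005] dist 117.0
```

Emit:
{"fn": "arm_command", "kwargs": {"increments": [[0,0.002,-0.12,-0.002,0,0],[0.1,0.004,-0.25,-0.004,0.001,0],[0.25,0.004,-0.318,-0.004,0.001,0],[0.4,0.004,-0.318,-0.004,0.001,0],[0.49,0.004,-0.318,-0.004,0.001,0],[0.49,0.004,-0.318,-0.004,0.001,0],[0.49,0.004,-0.318,-0.004,0.001,0],[0.49,0.004,-0.318,-0.004,0.001,0]]}}

```text
time_s: 43.8
eef_pos: [563.9, 351.6, 187.0]
ee_rot: [1.235, 1.195, -1.231]
wrist_force: [0.5, 0.4, -1.0]
gripper_width: 0.257
```

```bash
python3 -c "
from h import *
print(cur()[0]);chain(pose(562.9,351.3,124,-1.8))"
```

```text
[563.88582111 351.56156043 187.00064906]
step [0.315, -0.0053, 0.0022, -0.0002, -0.0008, -0.0004]  fromnow [0.315, -0.0053, 0.0022, -0.0002, -0.0008, -0.0004] dist 63.0
```

Emit:
{"fn": "arm_command", "kwargs": {"increments": [[0.03,-0.005,0.002,0,0,0],[0.1,-0.005,0.003,0,0,0],[0.2,-0.005,0.004,0,-0.0008,0],[0.29,-0.005,0.004,0,-0.0008,0],[0.315,-0.005,0.004,0,-0.0008,0],[0.315,-0.005,0.004,0,-0.0008,0],[0.315,-0.005,0.004,0,-0.0008,0]]}}

```text
time_s: 44.5
eef_pos: [563.3, 351.3, 124.6]
ee_rot: [1.234, 1.193, -1.231]
wrist_force: [0.2, 0.2, -0.1]
gripper_width: 0.262
```

Emit:
{"fn": "arm_command", "kwargs": {"increments": [[0,0,0,0,0,0],[0,0,0,0,0,0],[0,0,0,0,0,0],[0,0,0,0,0,0],[0,0,0,0,0,0]], "fingers": -1, "squeeze": 30}}

```text
time_s: 45.0
eef_pos: [563.4, 351.7, 125.5]
ee_rot: [1.235, 1.193, -1.23]
wrist_force: [-1.1, -1.1, 5.6]
gripper_width: 0.096
```

Emit:
{"fn": "arm_command", "kwargs": {"increments": [[-0.07,0,0,0,0,0],[-0.15,0,0,0,0,0],[-0.3,0,0,0,0,0],[-0.45,0,0,0,0,0],[-0.6,0,0,0,0,0],[-0.73,0,0,0,0,0],[-0.73,0,0,0,0,0],[-0.73,0,0,0,0,0]]}}

```text
time_s: 45.8
eef_pos: [562.9, 351.2, 271.4]
ee_rot: [1.235, 1.193, -1.23]
wrist_force: [0.6, -0.3, -1.1]
gripper_width: 0.097
```

```bash
python3 -c "
from h import *
chain(place('red',up=150,dn=20),place('blue',up=150,dn=10))"
```

```text
step [0.0385, -0.3713, 0.871, -0.0311, 0.0037, 0.0822]  fromnow [0.0385, -0.3713, 0.871, -0.0311, 0.0037, 0.0822] dist 190.0
step [-0.0129, -0.0483, 0.5, 0.0, 0.0, 0.0]  fromnow [0.0378, -0.372, 1.3735, -0.0311, 0.0037, 0.0822] dist 100.0
```

Emit:
{"fn": "arm_command", "kwargs": {"increments": [[0,-0.04,0.12,-0.004,0,0.01],[0.01,-0.12,0.3,-0.01,0.001,0.025],[0.02,-0.21,0.5,-0.017,0.002,0.045],[0.03,-0.3,0.7,-0.024,0.003,0.065],[0.038,-0.371,0.87,-0.031,0.0037,0.082],[0.038,-0.371,0.87,-0.031,0.0037,0.082],[0.038,-0.371,0.87,-0.031,0.0037,0.082],[0.038,-0.371,0.87,-0.031,0.0037,0.082]]}}

```text
time_s: 46.6
eef_pos: [483.7, 180.6, 262.9]
ee_rot: [1.28, 1.053, -0.965]
wrist_force: [0.6, 0.3, -1.3]
gripper_width: 0.096
```

Emit:
{"fn": "arm_command", "kwargs": {"increments": [[0,-0.01,0.1,0,0,0],[0,-0.02,0.2,0,0,0],[0,-0.03,0.3,0,0,0],[-0.01,-0.04,0.4,0,0,0],[-0.013,-0.048,0.495,0,0,0],[-0.013,-0.048,0.495,0,0,0],[-0.013,-0.048,0.495,0,0,0],[-0.013,-0.048,0.495,0,0,0]]}}

```text
time_s: 47.4
eef_pos: [480.9, 83.0, 262.8]
ee_rot: [1.279, 1.055, -0.962]
wrist_force: [0.8, 0.8, -2.0]
gripper_width: 0.097
```

```bash
python3 pl.py blue 117.5 0
```

```text
[480.9  83.  262.8] err tilt/yaw [0.09 0.06 0.17] [ 0.8  0.8 -2. ]
step [0.6477, -0.213, 0.0207, 0.0008, -0.0008, 0.0003]  fromnow [0.6477, -0.213, 0.0207, 0.0008, -0.0008, 0.0003] dist 136.0
step [0.0492, -0.0287, 0.0, 0.0, 0.0, 0.0]  fromnow [0.697, -0.2417, 0.0208, 0.0008, -0.0008, 0.0003] dist 11.0
step [0.0035, -0.0061, 0.0, 0.0, 0.0, 0.0]  fromnow [0.7005, -0.2478, 0.0208, 0.0008, -0.0008, 0.0003] dist 1.0
```

Emit:
{"fn": "arm_command", "kwargs": {"increments": [[0.1,-0.03,0.005,0,0,0],[0.25,-0.08,0.012,0,0,0],[0.4,-0.13,0.021,0.0008,-0.0008,0],[0.52,-0.17,0.021,0.0008,-0.0008,0],[0.61,-0.2,0.021,0.0008,-0.0008,0],[0.647,-0.213,0.021,0.0008,-0.0008,0],[0.647,-0.213,0.021,0.0008,-0.0008,0],[0.647,-0.213,0.021,0.0008,-0.0008,0]]}}

```text
time_s: 48.2
eef_pos: [474.2, 79.4, 127.5]
ee_rot: [1.28, 1.052, -0.963]
wrist_force: [-0.1, -0.4, -1.0]
gripper_width: 0.095
```

```bash
python3 pl.py blue 117.5 0
```

```text
[474.2  79.4 127.5] err tilt/yaw [ 0.03 -0.04  0.05] [-0.1 -0.4 -1. ]
step [0.0028, -0.0054, 0.0039, 0.0003, -0.0002, -0.0002]  fromnow [0.0028, -0.0054, 0.0039, 0.0003, -0.0002, -0.0002] dist 1.0
step [0.0492, -0.0287, 0.0, 0.0, 0.0, 0.0]  fromnow [0.0521, -0.0342, 0.0039, 0.0003, -0.0002, -0.0002] dist 11.0
step [0.0035, -0.0061, 0.0, 0.0, 0.0, 0.0]  fromnow [0.0556, -0.0403, 0.0039, 0.0003, -0.0002, -0.0002] dist 1.0
```

Emit:
{"fn": "arm_command", "kwargs": {"increments": [[0.02,-0.015,0.004,0,0,0],[0.04,-0.026,0.004,0,0,0],[0.0521,-0.034,0.004,0,0,0],[0.056,-0.04,0.004,0,0,0],[0.0625,-0.042,0.004,0,0,0],[0.0625,-0.042,0.004,0,0,0],[0.0625,-0.042,0.004,0,0,0]]}}

```text
time_s: 48.9
eef_pos: [469.9, 78.4, 114.3]
ee_rot: [1.281, 1.05, -0.961]
wrist_force: [-2.7, -0.2, 8.4]
gripper_width: 0.094
```

Emit:
{"fn": "arm_command", "kwargs": {"increments": [[0,0,0,0,0,0]]}}

```text
time_s: 49.0
eef_pos: [470.0, 78.4, 114.8]
ee_rot: [1.281, 1.05, -0.961]
wrist_force: [-0.2, -0.4, -1.6]
gripper_width: 0.097
```

Emit:
{"fn": "arm_command", "kwargs": {"increments": [[0.004,-0.001,0,0,0,0],[0.004,-0.001,0,0,0,0],[0.004,-0.001,0,0,0,0],[0.004,-0.001,0,0,0,0]], "fingers": -0.65}}

```text
time_s: 49.4
eef_pos: [470.0, 78.4, 113.8]
ee_rot: [1.281, 1.05, -0.961]
wrist_force: [0.2, -0.2, 0.3]
gripper_width: 0.174
```

Emit:
{"fn": "arm_command", "kwargs": {"increments": [[-0.1,0,0,0,0,0],[-0.25,0,0,0,0,0],[-0.4,0,0,0,0,0],[-0.55,0,0,0,0,0],[-0.7,0,0,0,0,0],[-0.85,0,0,0,0,0],[-0.85,0,0,0,0,0],[-0.85,0,0,0,0,0]]}}

```text
time_s: 50.2
eef_pos: [425.5, 75.2, 278.0]
ee_rot: [1.282, 1.049, -0.96]
wrist_force: [-0.9, 0.0, -0.6]
gripper_width: 0.177
```

```bash
python3 chk.py blue; python3 -c "
from h import *
chain(pose(440,230,285,-1.8),pose(428,325,250,-1.8))"
```

```text
wrist 1243 657 tilt 15.06 N0 38.7 yawerr 0.51 T lo/hi [-30.5  32.4] ztop 147.3 [(0.55, array([312., 209.]))]
scene 1741 1186 tilt 15.51 N0 44.7 yawerr -0.77 T lo/hi [-29.1  33.7] ztop 149.1 [(0.73, array([374., 198.]))]
step [-0.0082, 0.1334, -0.7676, 0.0312, -0.0042, -0.0834]  fromnow [-0.0082, 0.1334, -0.7676, 0.0312, -0.0042, -0.0834] dist 156.0
step [0.175, -0.0749, -0.4729, 0.0, 0.0, 0.0]  fromnow [0.1538, 0.061, -1.2454, 0.0312, -0.0042, -0.0834] dist 102.0
```

Blue is good. Last is red.

Emit:
{"fn": "arm_command", "kwargs": {"increments": [[0,0.02,-0.13,0.006,0,-0.015],[0,0.05,-0.28,0.012,-0.001,-0.03],[0,0.08,-0.44,0.02,-0.002,-0.05],[-0.005,0.11,-0.6,0.026,-0.003,-0.07],[-0.008,0.133,-0.767,0.031,-0.004,-0.083],[-0.008,0.133,-0.767,0.031,-0.004,-0.083],[-0.008,0.133,-0.767,0.031,-0.004,-0.083],[-0.008,0.133,-0.767,0.031,-0.004,-0.083]], "fingers": -0.48}}

```text
time_s: 51.2
eef_pos: [439.6, 228.3, 284.0]
ee_rot: [1.232, 1.193, -1.234]
wrist_force: [-0.6, -0.6, 0.2]
gripper_width: 0.262
```

Emit:
{"fn": "arm_command", "kwargs": {"increments": [[0.02,-0.02,-0.12,0,0,0],[0.05,-0.04,-0.25,0,0,0],[0.1,-0.06,-0.37,0,0,0],[0.15,-0.075,-0.47,0,0,0],[0.175,-0.075,-0.472,0,0,0],[0.175,-0.075,-0.472,0,0,0],[0.175,-0.075,-0.472,0,0,0],[0.175,-0.075,-0.472,0,0,0]]}}

```text
time_s: 52.0
eef_pos: [428.5, 321.6, 249.5]
ee_rot: [1.234, 1.191, -1.235]
wrist_force: [-0.2, 0.3, 0.9]
gripper_width: 0.259
```

```bash
python3 w.py wr19 rack>/dev/null; python3 sl.py; python3 -c "
from h import *
print(cur()[0]);chain(pose(428,348.8,180,-1.8))"
```

```text
428 1482 ((427.75384521484375, 349.3529052734375), (64.04115295410156, 8.750070571899414), 88.22803497314453) [156.68680739 157.58275392 158.41607939]
rack ((495.42364501953125, 351.0823974609375), (89.79178619384766, 190.39772033691406), 88.12064361572266)
[428.27425497 322.16257039 249.46052289]
step [0.3471, -0.0062, -0.1335, -0.0008, 0.0004, -0.0002]  fromnow [0.3471, -0.0062, -0.1335, -0.0008, 0.0004, -0.0002] dist 74.0
```

Emit:
{"fn": "arm_command", "kwargs": {"increments": [[0.05,-0.006,-0.07,-0.001,0,0],[0.12,-0.006,-0.134,-0.001,0,0],[0.25,-0.006,-0.135,-0.001,0,0],[0.347,-0.006,-0.135,-0.001,0,0],[0.347,-0.006,-0.135,-0.001,0,0],[0.347,-0.006,-0.135,-0.001,0,0],[0.347,-0.006,-0.135,-0.001,0,0]]}}

```text
time_s: 52.8
eef_pos: [428.3, 350.2, 180.7]
ee_rot: [1.232, 1.194, -1.23]
wrist_force: [-0.3, 0.5, 0.3]
gripper_width: 0.261
```

```bash
python3 -c "
from h import *
print(cur()[0]);chain(pose(427.7,348.7,124,-1.8))"
```

```text
[428.33486287 350.24611606 180.72764833]
step [0.2836, -0.0035, 0.0079, 0.0004, -0.0001, -0.0006]  fromnow [0.2836, -0.0035, 0.0079, 0.0004, -0.0001, -0.0006] dist 57.0
```

Emit:
{"fn": "arm_command", "kwargs": {"increments": [[0.03,-0.0035,0.004,0,0,0],[0.1,-0.0035,0.008,0,0,0],[0.2,-0.0035,0.008,0,0,-0.0006],[0.27,-0.0035,0.008,0,0,-0.0006],[0.283,-0.0035,0.008,0,0,-0.0006],[0.283,-0.0035,0.008,0,0,-0.0006],[0.283,-0.0035,0.008,0,0,-0.0006]]}}

```text
time_s: 53.5
eef_pos: [428.2, 349.2, 125.1]
ee_rot: [1.233, 1.195, -1.23]
wrist_force: [0.1, -1.1, 0.2]
gripper_width: 0.263
```

Emit:
{"fn": "arm_command", "kwargs": {"increments": [[0,0,0,0,0,0],[0,0,0,0,0,0],[0,0,0,0,0,0],[0,0,0,0,0,0],[0,0,0,0,0,0]], "fingers": -1, "squeeze": 30}}

```text
time_s: 54.0
eef_pos: [428.3, 349.6, 125.7]
ee_rot: [1.234, 1.195, -1.229]
wrist_force: [-0.7, -0.8, 5.3]
gripper_width: 0.094
```

Emit:
{"fn": "arm_command", "kwargs": {"increments": [[-0.07,0,0,0,0,0],[-0.15,0,0,0,0,0],[-0.3,0,0,0,0,0],[-0.45,0,0,0,0,0],[-0.6,0,0,0,0,0],[-0.73,0,0,0,0,0],[-0.73,0,0,0,0,0],[-0.73,0,0,0,0,0]]}}

```text
time_s: 54.8
eef_pos: [427.8, 348.8, 271.0]
ee_rot: [1.233, 1.195, -1.23]
wrist_force: [-1.2, 0.4, -2.3]
gripper_width: 0.095
```

```bash
python3 -c "
from h import *
chain(place('red',up=150,dn=15))"
```

```text
step [0.0379, 0.2772, 0.8401, -0.0306, 0.0036, 0.0827]  fromnow [0.0379, 0.2772, 0.8401, -0.0306, 0.0036, 0.0827] dist 177.0
```

Emit:
{"fn": "arm_command", "kwargs": {"increments": [[0,0.04,0.12,-0.004,0,0.01],[0.01,0.1,0.3,-0.01,0.001,0.025],[0.02,0.17,0.5,-0.017,0.002,0.045],[0.03,0.23,0.7,-0.024,0.003,0.065],[0.038,0.277,0.84,-0.031,0.0036,0.083],[0.038,0.277,0.84,-0.031,0.0036,0.083],[0.038,0.277,0.84,-0.031,0.0036,0.083],[0.038,0.277,0.84,-0.031,0.0036,0.083]]}}

```text
time_s: 55.6
eef_pos: [477.6, 180.5, 262.4]
ee_rot: [1.278, 1.054, -0.963]
wrist_force: [-0.2, 0.1, -1.8]
gripper_width: 0.097
```

```bash
python3 pl.py red 117.5 0.2
```

```text
[477.6 180.5 262.4] err tilt/yaw [0.02 0.06 0.17] [-0.2  0.1 -1.8]
step [0.6414, -0.228, 0.0058, 0.0009, -0.0004, 0.0003]  fromnow [0.6414, -0.228, 0.0058, 0.0009, -0.0004, 0.0003] dist 136.0
step [0.0492, -0.0287, 0.0, 0.0, 0.0, 0.0]  fromnow [0.6906, -0.2566, 0.0058, 0.0009, -0.0004, 0.0003] dist 11.0
step [0.0035, -0.0061, 0.0, 0.0, 0.0, 0.0]  fromnow [0.6942, -0.2627, 0.0058, 0.0009, -0.0004, 0.0003] dist 1.0
```

Emit:
{"fn": "arm_command", "kwargs": {"increments": [[0.1,-0.03,0.003,0,0,0],[0.25,-0.085,0.006,0.0005,0,0],[0.4,-0.14,0.006,0.0009,-0.0004,0],[0.52,-0.18,0.006,0.0009,-0.0004,0],[0.6,-0.215,0.006,0.0009,-0.0004,0],[0.641,-0.228,0.006,0.0009,-0.0004,0],[0.641,-0.228,0.006,0.0009,-0.0004,0],[0.641,-0.228,0.006,0.0009,-0.0004,0]]}}

```text
time_s: 56.4
eef_pos: [467.4, 179.7, 127.2]
ee_rot: [1.28, 1.052, -0.963]
wrist_force: [-0.1, 0.2, -1.3]
gripper_width: 0.096
```

```bash
python3 pl.py red 117.5 0.2
```

```text
[467.4 179.7 127.2] err tilt/yaw [ 0.05 -0.01  0.06] [-0.1  0.2 -1.3]
step [0.0018, -0.0042, 0.0051, 0.0003, -0.0004, 0.0]  fromnow [0.0018, -0.0042, 0.0051, 0.0003, -0.0004, 0.0] dist 1.0
step [0.0492, -0.0287, 0.0, 0.0, 0.0, 0.0]  fromnow [0.051, -0.0329, 0.0052, 0.0003, -0.0004, 0.0] dist 11.0
step [0.0035, -0.0061, 0.0, 0.0, 0.0, 0.0]  fromnow [0.0546, -0.039, 0.0052, 0.0003, -0.0004, 0.0] dist 1.0
```

Emit:
{"fn": "arm_command", "kwargs": {"increments": [[0.02,-0.015,0.005,0,0,0],[0.04,-0.026,0.005,0,0,0],[0.051,-0.033,0.005,0,0,0],[0.055,-0.039,0.005,0,0,0],[0.0615,-0.041,0.005,0,0,0],[0.0615,-0.041,0.005,0,0,0],[0.0615,-0.041,0.005,0,0,0]]}}

```text
time_s: 57.1
eef_pos: [463.4, 178.5, 114.6]
ee_rot: [1.281, 1.051, -0.961]
wrist_force: [-2.5, -0.6, 8.8]
gripper_width: 0.093
```

Emit:
{"fn": "arm_command", "kwargs": {"increments": [[0.003,-0.001,0,0,0,0],[0.003,-0.001,0,0,0,0],[0.003,-0.001,0,0,0,0],[0.003,-0.001,0,0,0,0]], "fingers": -0.65}}

```text
time_s: 57.5
eef_pos: [463.3, 178.4, 113.8]
ee_rot: [1.281, 1.051, -0.961]
wrist_force: [0.3, -0.1, 0.4]
gripper_width: 0.177
```

Emit:
{"fn": "arm_command", "kwargs": {"increments": [[-0.1,0,0,0,0,0],[-0.25,0,0,0,0,0],[-0.4,0,0,0,0,0],[-0.55,0,0,0,0,0],[-0.7,0,0,0,0,0],[-0.85,0,0,0,0,0],[-0.85,0,0,0,0,0],[-0.85,0,0,0,0,0]]}}

```text
time_s: 58.3
eef_pos: [419.0, 175.1, 278.1]
ee_rot: [1.282, 1.05, -0.961]
wrist_force: [0.5, -0.5, -0.9]
gripper_width: 0.174
```

```bash
for c in red blue yellow green; do python3 chk.py $c; done; python3 - <<'E'
from h import *
im=get_image('scene'); save(im,'final',(120,130,540,340),1.9); W=cloud(im).reshape(-1,3)
for a,b in((100,120),(82,97)):
  q=W[(abs(W[:,0]-459)<45)&(abs(W[:,1]+268)<45)&(W[:,2]>a)&(W[:,2]<b)]; print(len(q),np.percentile(q[:,2],[50,97]),cv2.minAreaRect(q[:,:2].astype('f')) if len(q)>5 else 0)
E
```

```text
wrist 1234 662 tilt 14.58 N0 38.1 yawerr 0.42 T lo/hi [-31.4  32. ] ztop 147.8 [(0.82, array([314., 207.]))]
scene 1755 1140 tilt 14.96 N0 43.9 yawerr 0.07 T lo/hi [-30.6  31.6] ztop 149.2 [(0.78, array([418., 200.]))]
wrist 1223 652 tilt 15.4 N0 39.7 yawerr -0.19 T lo/hi [-30.9  32.5] ztop 147.3 [(0.63, array([318., 314.]))]
scene 1754 1165 tilt 15.08 N0 43.8 yawerr 0.19 T lo/hi [-29.3  33.4] ztop 148.5 [(0.74, array([372., 199.]))]
wrist 475 285 tilt 13.9 N0 35.8 yawerr 0.05 T lo/hi [-31.6  31.8] ztop 147.5 [(0.96, array([311., 440.]))]
scene 1744 1159 tilt 14.85 N0 43.1 yawerr 0.13 T lo/hi [-29.6  33.5] ztop 148.5 [(0.72, array([330., 196.]))]
wrist 9 9 tilt -75.0 N0 -292.3 yawerr -214.84 T lo/hi [30.6 32.2] ztop 113.6 []
scene 1702 1122 tilt 15.21 N0 43.7 yawerr -0.15 T lo/hi [-29.4  33. ] ztop 148.1 [(0.76, array([283., 196.]))]
76 [111.04333455 116.11975889] ((462.15093994140625, -266.5378112792969), (17.515396118164062, 21.225021362304688), 82.1054458618164)
427 [90.52998012 94.05579589] ((461.5592041015625, -267.49029541015625), (62.75616455078125, 68.06675720214844), 81.98368835449219)
```

View pics/final.png

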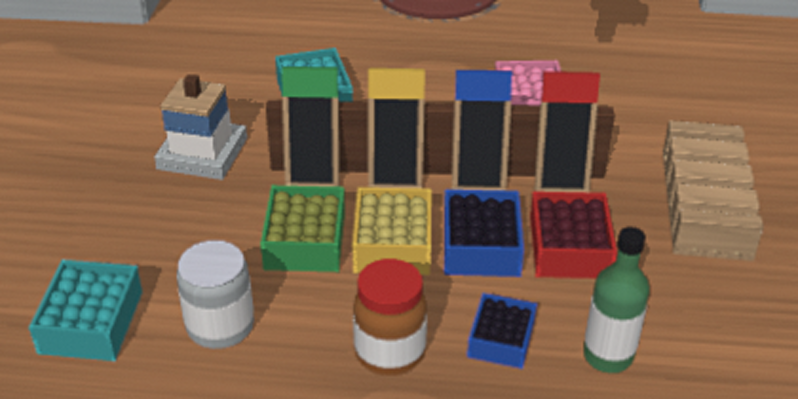

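The picture shows the stack squarely on the stand at (200,130). The four slates lean behind the tubs of their own colour at columns 313, 397, 483 and 567, and the rack is empty. The bystanders have not moved.

```bash
python3 -c "
from rig import *
print(state()['time_s'],job_done())"
```

```text
the job is handed in; nothing more can be done
59.15 None
```

The job is done and handed in at 59 s. I built the tasting set in the stand's pocket in order (dish, tier, lid). All four slates were in the rack, and each now leans behind the tub of its own colour.

**Tasting set:** after each piece was released, the wrist camera read the rim or top heights.

| Piece | Read (mm) | Expected (mm) |
|---|---|---|
| Dish rim | 53.4 | 53 |
| Tier rim | 83.4 | 83 |
| Lid knob top | 114.6 | 115 |

The set was within about 1 mm and 1° of the pocket's centre line and angle. The final scene picture showed the stack still whole, with the knob at about 116 mm. No knock to the dish, tier or lid was seen.

**Slates:** the final scene-camera fits gave these tilts and yaw errors.

| Slate | Tilt (°) | Yaw error (°) |
|---|---|---|
| Red | 15.0 | 0.07 |
| Blue | 15.1 | 0.19 |
| Yellow | 14.9 | 0.13 |
| Green | 15.2 | 0.15 |

- **Centring:** the scene camera put the slates 0.5–2 mm off their tubs' centres, and the wrist camera up to about 1 mm off.
- **Camera disagreement:** the scene camera also placed the slates about 4–8 mm further out from the board than the wrist camera did. I trusted the wrist camera, which matched the arm's own positions.
- **Weak checks:** the last wrist view of green had too few points to use. The last wrist view of yellow was partly hidden and read 13.9°, but close-up checks after each placing gave 14.6° for green and 14.9° for yellow.

The bottle, jar and tin look unmoved, and the highest wrist force I saw was about 12 N.

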